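# Stack a choke and its insulators on the chassis stud

### The arm

A 6-joint arm with a two-finger parallel gripper is mounted at the origin on the work surface. World frame = base frame: x ahead of the robot, y to its left, z up, the work surface at z = 0. Lengths are in m, angles in rad, forces in N, time in s.
With the tool pointing down it reaches from about 0.325 to 0.875 m from the base axis. Payload 4.4 kg.
Tool frame: the origin (TCP) lies midway between the tips of the shut fingers; the grasp point (between the pads) lies 19 mm behind it; y points along the fingers, z is the direction in which the jaws open and shut, and the axes are right-handed (so a half turn about y gives the same grasp; the last joint's range is limited). The gripper opens to 85 mm and grips with 20 to 120 N. Pads are 22 mm wide; open, the fingers measure 114 mm over their backs; the gripper's body (76 mm by 85 mm) begins 54 mm behind the grasp point. The pads swing forward as they close: fully open they stand 13 mm farther back than shut.
Start: joints at [1.091, 0.207, 1.542, -0, 1.393, -0.15], TCP at [0.186, 0.544, 0.231] pointing down, gripper open.
Joint ranges: [-2.73, 2.73], [-0.86, 2.22], [0.23, 2.46], [-1.11, 4.25], [0.08, 2.63], [-2.82, 2.82]. Speed limits (rad/s): [2.79, 2.79, 3.14, 3.14, 3.14, 3.14].

### API

Orientations are given as a rotation vector (axis times angle).
In Python, from plant import sense, camera, camera_params, hand_in gives the robot as it stands.
- The arm moves only by the shell command python3 -m jog 'ROWS' [OPENING]. ROWS is JSON, one flat list of numbers, 4 for each row, row after row: the shift along the tool's x, y, z in mm, then the turn about the tool's y in degrees. In form: [dx, dy, dz, roll, dx, dy, dz, roll, ...]. A call has 1 to 20 rows; each row is the pose to reach, as a shift and turn from the pose commanded when the call began, along the tool's axes at that moment; what a row does not reach only later rows make up. A row lasts 1/8 s, in which the tool goes at most 62.5 mm and 10.7 degrees, less where a joint would pass 70% of its speed; a pose out of reach is approached as far as the arm can. A call with a gripper value outside its range is refused whole. OPENING is the closure, from 0 (fully open) to 1 (shut), set as the call begins (- or left out, the last holds). The fingers move at their own pace and stop on an object; the grip force is fixed at half the most. Time passes only in rows, so rows that repeat a pose let the fingers close. It gives the time, the measured TCP pose, the force and the opening at its end, in the units of the state.
- sense(): the state, without advancing time (a new reading comes with each control period).
- camera(name): name is "scene" or "top" or "wrist"; returns the picture (420x560x3 uint8, red, green, blue); there is no depth.
- camera_params(name): a dict with "intrinsics" (3x3 intrinsics, pixels), "dist_coeffs" ([k1, k2, p1, p2, k3] as OpenCV has them; the pictures are not rectified), "R" (3x3) and "t" (3): a world point X has camera coordinates R X + t; the wrist camera has in their place "mount" (4x4, takes a point from camera to tool coordinates, whose origin is the TCP and whose axes are the tool frame's). Camera axes: x right, y down, z forward; pixel columns grow to the right and rows downward; lengths in m; the calibration is good to about 2 mm. A picture is of the moment at which its call begins: read the wrist's pose just before it. camera_params takes no time and is no camera call.
- hand_in(): hands the job in, once; it reports no verdict.
The state is a dict: "time": time; "q": joint angles; "qvel": joint speeds; "tau": joint torques, N m; "tcp_pos": TCP position; "ee_rot": TCP orientation; "ft_force": force on the tool from outside, world axes, zero at the start; "ft_torque": the same for the moment, N m; "width": opening from 0.0 (shut) to 1.0 (fully open).
Only numpy, scipy, OpenCV 4.12 (cv2) and the standard library are available. Lean on these libraries where they do the work, as an engineer would, in place of code of your own. Each camera call takes 0.05 s, during which the arm holds its last target.

### The job

Fit the copper-wound ring choke to the power-supply chassis, ready for its nut: over the upright stud put first the square brown insulating plate, then the choke, centred on the stud with its two wire ends pointing towards the black terminal strip, then the round brown insulating washer, and last the domed steel clamp washer, dome up as it lies now. Lower each part right down and let go only when it is resting flat (do not drop it), and leave the screwdriver, the bare dark ring core and the little tin where they are.

Things in the scene. Friction and masses are not known exactly. Their poses are not given: they have to be found in the camera images.
- stud (a point): Foot of the upright steel stud (8 mm thick, 66 mm tall, end slightly tapered) on the deck of a fixed dark grey chassis 240 (x) x 180 (y) x 40 mm high. Point: stud axis at deck height. z up; +x points to the black terminal strip (16 mm high, from 86 mm off; 42 mm high capacitors from 117 mm off). Deck reaches 75 mm from the stud in -x, 90 mm in +y and -y. Chassis yaw within 0.4 rad of world.
- base_plate (a point): Centre (half-way up) of the square insulating plate of brown laminate, 64 x 64 x 8 mm, with a round 18 mm hole through its middle; z up, x and y along its sides. Lies flat on the bench, 45 g. Seated: underside on the deck.
- choke_mid (a point): Centre (half-way up) of the ring choke: a grey ring core wound with a layer of thick copper wire, 64 mm outside diameter, 28 mm high, open hole of 28 mm through the middle; z up, +x points towards the side where its two stiff wire ends stick out. Lies flat on the bench; 0.2 to 0.33 kg. Can be gripped across its y diameter, clear of the wire ends. Seated: underside 8 mm above the deck.
- wire_ends (a point): Point midway between the tips of the choke's two wire ends, 48 mm from the choke's axis in the choke's +x and 20 mm above its underside. The wires are 2.8 mm thick, 24 mm apart, end 51 mm from the axis, and are rigid.
- round_washer (a point): Centre (half-way up) of the round insulating washer of brown laminate, 52 mm outside diameter, 8 mm thick, hole 18 mm; z up. Lies flat on the bench, 22 g. Seated: underside 36 mm above the deck.
- clamp_washer (a point): Centre (half-way up) of the domed steel clamp washer: 44 mm outside diameter with an upright rim 6 mm high (grip it there), rising to a raised middle 28 mm across and 10 mm high, hole 16 mm; z up, lies dome up on the bench, 55 g. Seated: underside 44 mm above the deck.
- driver: A screwdriver with a black handle, 190 mm long, lying on the bench. Leave it alone.
- bare_core (a point): Centre of a bare dark ferrite ring core, unwound, 50 mm outside diameter, 30 mm hole, 18 mm high. Not part of the job; leave it alone.
- tin_mid (a point): Centre (half-way up) of a small round closed tin with a dark lid, 50 mm in diameter, 30 mm high. Leave it alone.
There are look-alikes about, which are no part of the job. Leave any turquoise look-alike of the part that bears base_plate alone.

How it is judged:
On the way, in this order (a step that is already met when the one before it is completed fails the run):
1. square base plate flat on the deck, over the stud (horizontal distance between base_plate and stud below 0.006 m and z of base_plate in the frame of stud between 0.001 and 0.007 m and angle between base_plate's own z axis and vertical below 0.09 rad), for 0.2 s.
2. choke flat on the base plate, centred, wire ends towards the terminal strip (horizontal distance between choke_mid and stud below 0.008 m and z of choke_mid in the frame of stud between 0.019 and 0.025 m and angle between choke_mid's own z axis and vertical below 0.09 rad and x of wire_ends in the frame of stud above 0.032 m), for 0.2 s.
3. round washer flat on the choke, over the stud (horizontal distance between round_washer and stud below 0.007 m and z of round_washer in the frame of stud between 0.037 and 0.043 m and angle between round_washer's own z axis and vertical below 0.09 rad), for 0.2 s.
4. clamp washer flat on the round washer, over the stud, dome up (horizontal distance between clamp_washer and stud below 0.006 m and z of clamp_washer in the frame of stud between 0.046 and 0.052 m and angle between clamp_washer's own z axis and vertical below 0.09 rad), for 0.2 s.
At the end, for the whole second after the job is handed in: Up the stud: plate, choke, round washer, clamp washer, each within 3 mm of its seated height, flat within 5 degrees, within 6, 8, 7 and 6 mm of the stud axis; middle of the wire ends at least 32 mm from the stud towards the terminal strip (about 45 degrees either way); all released, at rest (all of step 1 and all of step 2 and all of step 3 and all of step 4 and linear speed of each of plate, choke, washer, cup below 0.02 m/s and contact force between the fingers and plate below 0.05 N and contact force between the fingers and choke below 0.05 N and contact force between the fingers and washer below 0.05 N and contact force between the fingers and cup below 0.05 N); the robot touches nothing.
It fails at once if a part of the stack is dropped (faster than 0.6 m/s and out of the fingers: a fall of some 2 cm) ((linear speed of plate above 0.6 m/s and contact force between the fingers and plate below 0.02 N) or (linear speed of choke above 0.6 m/s and contact force between the fingers and choke below 0.02 N) or (linear speed of washer above 0.6 m/s and contact force between the fingers and washer below 0.02 N) or (linear speed of cup above 0.6 m/s and contact force between the fingers and cup below 0.02 N)).
It fails at once if the screwdriver, the bare core or the tin is moved more than 30 mm (distance of any of driver, bare_core, tin_mid from where it was at the start of the episode above 0.03 m).
It also fails if it takes over 112 s, if anything falls off the work surface, if the arm or the gripper's body presses on something with over 40 N, if the wrist force passes 120 N, or if a joint passes its speed limit or range.

## Working session

There is one attempt and no reset: what is moved stays moved. The work goes in short steps, Python scripts to look and compute and a shell command to move; the robot and the scene stay as the last step left them, time stands still between calls to the robot, and variables do not carry over. Pictures are saved under pics/ and viewed, and the job is handed in when it is done.

```bash
ls; mkdir -p pics
cat > h.py <<'E'
import numpy as np,cv2
from plant import sense,camera,camera_params
from scipy.spatial.transform import Rotation as R
def snap(n,f):
    s=sense(); im=camera(n); cv2.imwrite('pics/'+f,im[:,:,::-1]); np.save('pics/'+f+'.npy',np.r_[s['tcp_pos'],s['ee_rot']]); return im
E
python3 - <<'E'
from h import *
s=sense(); print(s)
for n in ('scene','top','wrist'):
    snap(n,n+'0.png'); p=camera_params(n); print(n,{k:np.round(v,4).tolist() for k,v in p.items()})
print(R.from_rotvec(s['ee_rot']).as_matrix().round(3))
E
```

```text
pics
{'time': 0.0, 'q': array([ 1.09149622e+00,  2.07455272e-01,  1.54298917e+00,  5.71650619e-05,
        1.39349640e+00, -1.50541617e-01]), 'qvel': array([-0.00057991,  0.0009561 , -0.00077803, -0.00032323, -0.00019103,
       -0.00054506]), 'tau': array([ 2.05180600e-04, -3.83030999e+01, -2.91594028e+01, -1.40905413e-04,
        1.03953524e-02,  4.91391546e-06]), 'tcp_pos': array([0.18530626, 0.5435083 , 0.23008904]), 'ee_rot': array([-1.55757379,  0.25869811, -0.25746669]), 'ft_force': array([0.19780838, 0.42577068, 0.33055035]), 'ft_torque': array([-0.01025571,  0.00515761, -0.03245318]), 'width': 1.0001018600877465}
scene {'intrinsics': [[436.4595, 0.0, 277.1608], [0.0, 436.4595, 203.504], [0.0, 0.0, 1.0]], 'dist_coeffs': [0.0301, 0.0, 0.0, 0.0, 0.0], 'R': [[-0.1774, 0.9841, 0.0133], [0.5678, 0.1134, -0.8154], [-0.8039, -0.1371, -0.5788]], 't': [0.1011, -0.2356, 1.4686]}
top {'intrinsics': [[530.2419, 0.0, 285.8407], [0.0, 530.2419, 218.3888], [0.0, 0.0, 1.0]], 'dist_coeffs': [-0.0925, 0.0, 0.0, 0.0, 0.0], 'R': [[-0.0664, -0.9978, -0.0049], [-0.9716, 0.0657, -0.2274], [0.2272, -0.0104, -0.9738]], 't': [0.0375, 0.4833, 1.2557]}
wrist {'intrinsics': [[362.2436, 0.0, 274.008], [0.0, 362.2436, 209.6913], [0.0, 0.0, 1.0]], 'dist_coeffs': [-0.0254, 0.0, 0.0, 0.0, 0.0], 'mount': [[-0.0005, 0.9619, 0.2735, -0.0697], [0.0002, -0.2735, 0.9619, -0.1433], [1.0, 0.0006, -0.0001, 0.0001], [0.0, 0.0, 0.0, 1.0]]}
[[ 0.946 -0.001  0.323]
 [-0.323 -0.002  0.946]
 [-0.    -1.    -0.002]]
```

View pics/scene0.png

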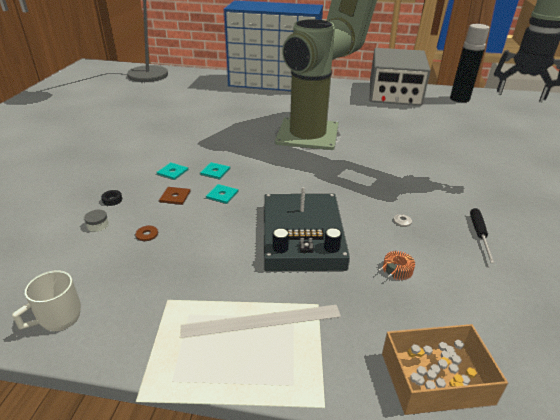

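View pics/top0.png

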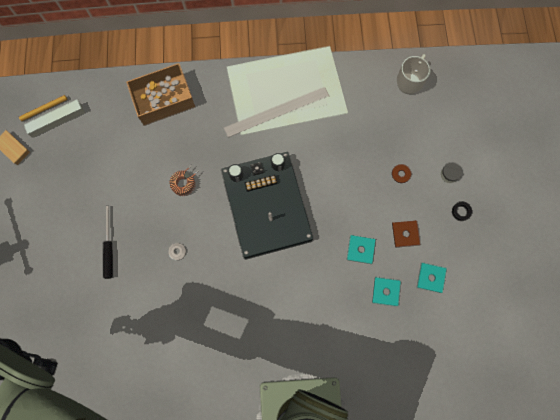

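View pics/wrist0.png

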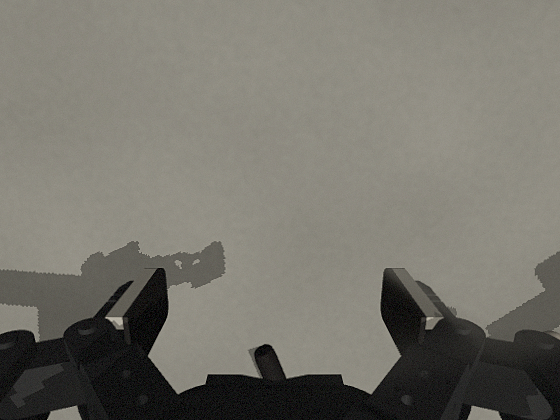

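The scene view shows the chassis around (303,230), brown plate (175,195), brown washer (147,233), clamp washer (402,220) and choke (399,264). In the top view they are at (268,205), (406,234), (401,173), (177,251) and (182,183). Three turquoise look-alike plates lie next to the brown one. I'll enlarge these.

Run:
```python
import cv2,numpy as np
t=cv2.imread('pics/top0.png'); s=cv2.imread('pics/scene0.png')
def crop(im,x,y,w,h,k,f):
    c=cv2.resize(im[y:y+h,x:x+w],None,fx=k,fy=k,interpolation=cv2.INTER_CUBIC)
    for i in range(0,w,10): cv2.putText(c,str(x+i),(i*k,8),0,.3,(0,255,255),1) if i%20==0 else 0; cv2.line(c,(i*k,10),(i*k,14),(0,255,255),1)
    for i in range(0,h,10): cv2.putText(c,str(y+i),(0,i*k+4),0,.3,(0,255,255),1)
    cv2.imwrite('pics/'+f,c)
crop(t,150,150,180,115,4,'t_left.png')
crop(t,340,155,130,140,4,'t_right.png')
crop(s,240,180,190,110,4,'s_left.png')
crop(s,85,155,150,95,5,'s_right.png')
```

```text
(no output)
```

View pics/t_left.png

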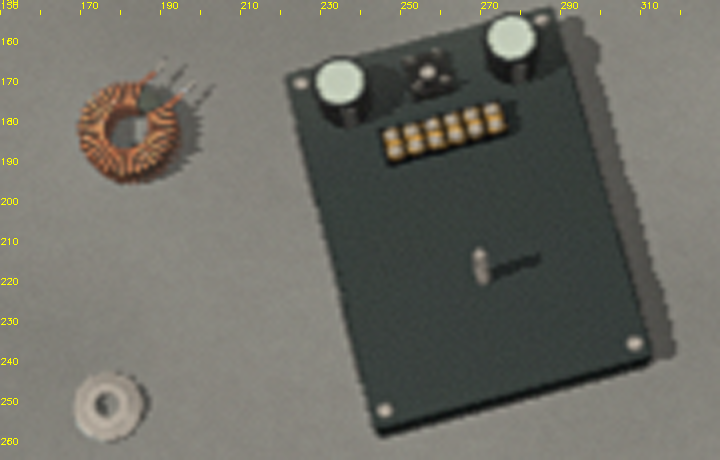

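View pics/t_right.png

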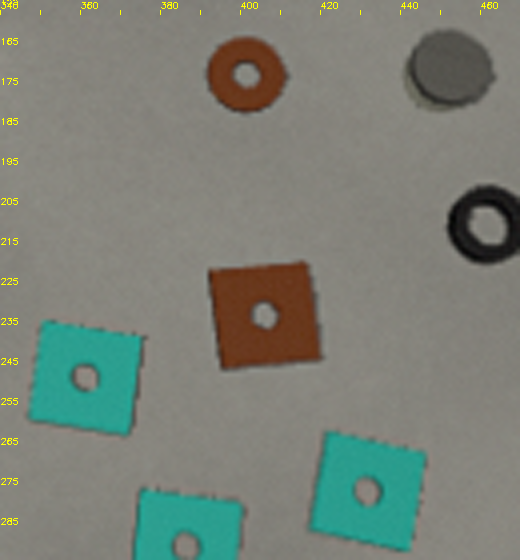

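View pics/s_left.png

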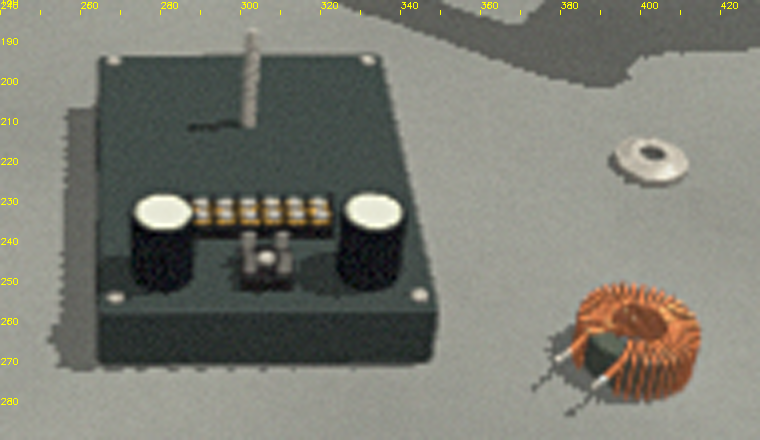

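View pics/s_right.png

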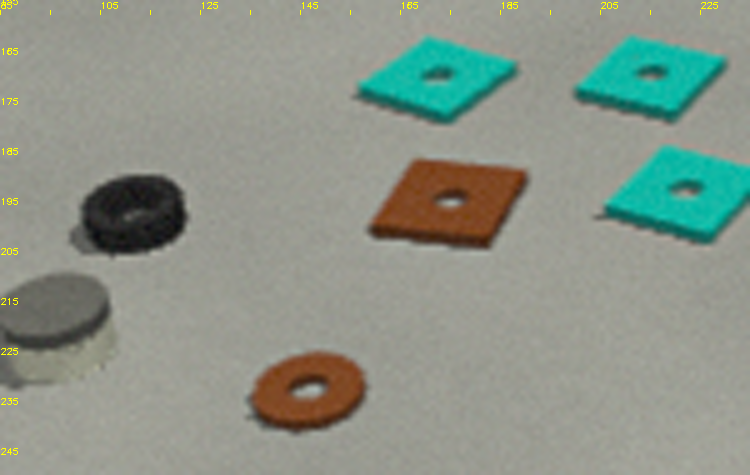

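```bash
cat >> h.py <<'E'
def ray(n,px,pose=None):
    p=camera_params(n); u=cv2.undistortPoints(np.array([[px]],float),np.array(p['intrinsics']),np.array(p['dist_coeffs']))[0,0]
    d=np.r_[u,1]
    if n=='wrist':
        M=np.array(p['mount']); Rt=R.from_rotvec(pose[3:]).as_matrix()
        return Rt@M[:3,3]+pose[:3],Rt@M[:3,:3]@d
    Rm=np.array(p['R']);return -Rm.T@np.array(p['t']),Rm.T@d
def tri(*rs):
    A=0;b=0
    for o,d in rs:
        d=d/np.linalg.norm(d);P=np.eye(3)-np.outer(d,d);A=A+P;b=b+P@o
    X=np.linalg.solve(A,b);return X,[np.linalg.norm(np.cross(X-o,d/np.linalg.norm(d)))*1e3 for o,d in rs]
def atz(r,z): o,d=r; return o+d*(z-o[2])/d[2]
E
python3 - <<'E'
from h import *
P=dict(foot=((270.5,220.5),(302.3,211.5)),tip=((270,212.5),(303,188.3)),clamp=((177,251),(403,218.3)),choke=((182,182),(400,260.3)),
w1=((191.3,165.3),(379.5,269.5)),w2=((196.8,172),(391.3,275)),
s_nr=((308.5,235.8),(268.8,195.3)),s_nl=((246.3,252.5),(332.3,195.3)),s_fr=((285.3,155.3),(269,254.5)),s_fl=((225.3,171),(345,253.8)),
washer=((401.8,173.8),(146.8,232.4)),plate=((406.3,234),(175.4,194.6)),
c1=((392,222.8),(183,202.4)),c2=((416.3,220.8),(159.4,201)),c3=((420.5,244.8),(168,187)),c4=((395.3,247.3),(190.4,189.4)))
Q={}
for k,(a,b) in P.items():
    X,e=tri(ray('top',a),ray('scene',b)); Q[k]=X; print(k,X.round(4),np.round(e,1))
f=lambda a,b:np.degrees(np.arctan2(*(Q[b]-Q[a])[[1,0]]))
print('chassis',f('s_nr','s_fr'),f('s_nl','s_fl'),f('s_nr','s_nl')-90,f('s_fr','s_fl')-90)
print('plate',f('c4','c1'),f('c3','c2'),f('c3','c4')-90,f('c2','c1')-90)
w=(Q['w1']+Q['w2'])/2-Q['choke'];print('choke yaw',np.degrees(np.arctan2(w[1],w[0])),w, f('w2','w1')-90)
E
```

```text
foot [0.4871 0.0449 0.0329] [1.2 1.2]
tip [0.4908 0.0437 0.1021] [1.3 1.3]
clamp [0.4301 0.2885 0.0058] [1.7 1.7]
choke [0.6073 0.2691 0.0233] [2.4 2.4]
w1 [0.6486 0.234  0.029 ] [6.4 6.4]
w2 [0.6385 0.2428 0.0058] [12.3 12.3]
s_nr [ 0.4407 -0.0468  0.0369] [1.6 1.6]
s_nl [0.4092 0.1102 0.0367] [1.9 1.9]
s_fr [ 0.6565 -0.0036  0.036 ] [1.2 1.2]
s_fl [0.6245 0.1535 0.0368] [1.6 1.6]
washer [ 0.5972 -0.3081  0.0009] [1.1 1.1]
plate [ 0.435  -0.3001  0.0015] [1.6 1.6]
c1 [ 0.4667 -0.2667  0.0026] [1. 1.]
c2 [ 0.4683 -0.331  -0.0006] [1.4 1.4]
c3 [ 0.4043 -0.3332  0.0016] [1.8 1.8]
c4 [ 0.4028 -0.269   0.001 ] [0.5 0.5]
chassis 11.326501325733156 11.368045998582348 11.339711159991566 11.529041440146187
plate 1.9908533421388834 1.9296658441887793 1.2758621084630164 1.3685983917504387
choke yaw -40.28000096434624 [ 0.03627089 -0.03073819 -0.00592952] -130.85495701878523
```

```bash
cat >> h.py <<'E'
def go(x,y,z,psi):
    s=sense();M=R.from_rotvec(s['ee_rot']).as_matrix();p=np.degrees(np.arctan2(M[1,0],M[0,0]))
    d=M.T@(np.array([x,y,z])-s['tcp_pos'])*1e3
    print('pos',s['tcp_pos'].round(4),'psi',p.round(2),'-> shift',d.round(1),'roll',round((p-psi+180)%360-180,1),'t',s['time'],'F',s['ft_force'].round(1))
E
python3 -c "
from h import *
go(.489,.044,.23,11.4)"
```

```text
pos [0.1854 0.5437 0.2304] psi -18.84 -> shift [ 448.7    0.9 -374.9] roll -30.2 t 0.15 F [ 0.5 -0.4  0.4]
```

```bash
python3 -m jog '[449,1,-375,-30, 449,1,-375,-30, 449,1,-375,-30, 449,1,-375,-30, 449,1,-375,-30, 449,1,-375,-30, 449,1,-375,-30, 449,1,-375,-30, 449,1,-375,-30, 449,1,-375,-30, 449,1,-375,-30, 449,1,-375,-30, 449,1,-375,-30]' 0.15
python3 - <<'E'
from h import *
go(.489,.044,.23,11.4); snap('wrist','w1.png')
E
```

```text
time: 1.78
tcp_pos: [0.4888, 0.0454, 0.2301]
ee_rot: [-1.565, -0.154, 0.155]
ft_force: [-0.1, -0.1, -0.2]
width: 0.849
pos [0.4888 0.0454 0.2301] psi 11.25 -> shift [-0.1  0.1 -1.4] roll -0.1 t 1.775 F [-0.1 -0.1 -0.2]
```

View pics/w1.png

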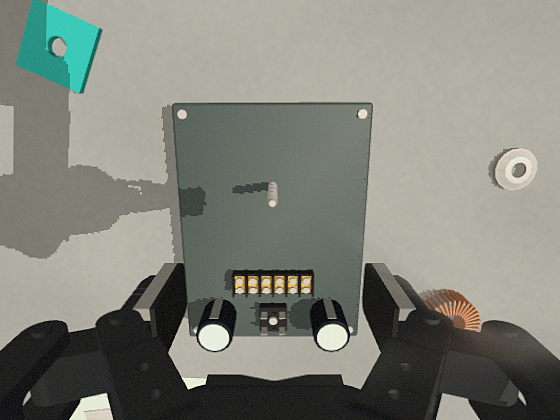

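Chassis seen from the wrist: the stud is at (272,183–205), the strip below it at (273,283), and a turquoise plate at top left. Zooming in on the stud.

```bash
cat >> h.py <<'E'
def crop(src,x,y,w,h,k,f):
    im=cv2.imread('pics/'+src); c=cv2.resize(im[y:y+h,x:x+w],None,fx=k,fy=k,interpolation=cv2.INTER_CUBIC)
    for i in range(0,w,10): cv2.putText(c,str(x+i),(i*k,8),0,.3,(0,255,255),1); cv2.line(c,(i*k,10),(i*k,14),(0,255,255),1)
    for i in range(0,h,10): cv2.putText(c,str(y+i),(0,i*k+4),0,.3,(0,255,255),1)
    cv2.imwrite('pics/'+f,c)
E
python3 -c "
from h import *
crop('w1.png',240,165,70,50,10,'w1c.png')"
```

```text
(no output)
```

View pics/w1c.png

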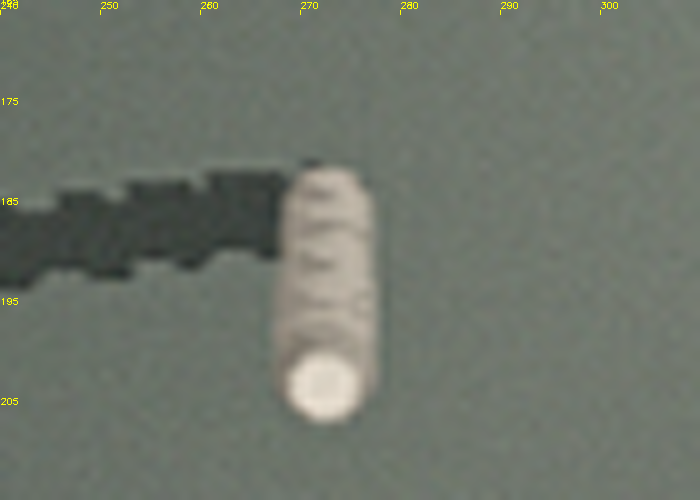

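Run:
```python
from h import *
p=np.load('pics/w1.png.npy')
for k,px,z in (('tip',(272.3,203),.106),('foot',(272.7,185.6),.04)): print(k,atz(ray('wrist',px,p),z))
print(tri(ray('wrist',(272.3,203),p),ray('top',(270,212.5)),ray('scene',(303,188.3))))
print(tri(ray('wrist',(272.7,185.6),p),ray('top',(270.5,220.5)),ray('scene',(302.3,211.5))))
go(.435,-.300,.2,1.6)
```

```text
tip [0.49001193 0.0445689  0.106     ]
foot [0.49050173 0.04479181 0.04      ]
(array([0.49091412, 0.04406961, 0.1021695 ]), [np.float64(0.6856067472560674), np.float64(1.6562777895767657), np.float64(0.9807064556068502)])
(array([0.48922277, 0.04502186, 0.03440042]), [np.float64(2.401501045580529), np.float64(2.6084218461573183), np.float64(1.3553842364163813)])
pos [0.4889 0.0454 0.2302] psi 11.27 -> shift [-120.4   30.2 -328.2] roll 9.7 t 1.825 F [ 0.3 -0.3 -0.2]
```

```bash
python3 -m jog '[-120,30,-328,9.7, -120,30,-328,9.7, -120,30,-328,9.7, -120,30,-328,9.7, -120,30,-328,9.7, -120,30,-328,9.7, -120,30,-328,9.7, -120,30,-328,9.7]' 0.15
python3 - <<'E'
from h import *
go(.435,-.300,.2,1.6); snap('wrist','w2.png')
E
```

```text
time: 2.82
tcp_pos: [0.4355, -0.2995, 0.2002]
ee_rot: [-1.57, -0.021, 0.021]
ft_force: [0.1, 0.1, -0.1]
width: 0.85
pos [ 0.4355 -0.2995  0.2002] psi 1.52 -> shift [-0.5  0.2 -0.5] roll -0.1 t 2.825 F [ 0.1  0.1 -0.1]
```

View pics/w2.png

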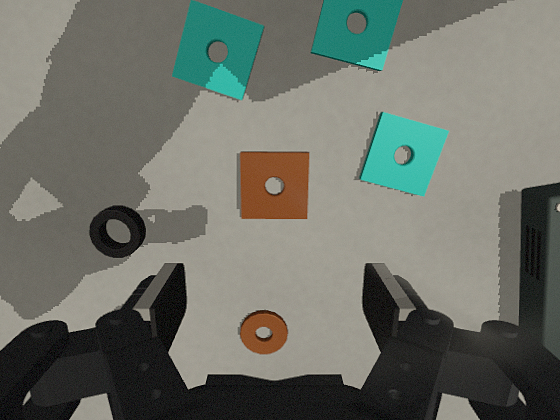

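The brown plate is square to the image: hole (274.5,185.5), edges at columns 241/308. The nearest turquoise plate begins at column 361, and the brown washer hole is at (264,333).

Run:
```python
from h import *
p=np.load('pics/w2.png.npy')
for k,px in (('plate',(274.5,185.5)),('a',(241,152)),('b',(308.5,152)),('c',(308.5,218.5)),('d',(241,218.5)),('turq',(361,178)),('washer',(264,333))): print(k,atz(ray('wrist',px,p),.008))
print(tri(ray('wrist',(274.5,185.5),p),ray('top',(406.3,234)),ray('scene',(175.4,194.6))))
print(tri(ray('wrist',(264,333),p),ray('top',(401.8,173.8)),ray('scene',(146.8,232.4))))
X=atz(ray('wrist',(274.5,185.5),p),.008)
go(X[0],X[1],.03,1.6)
```

```text
plate [ 0.43741401 -0.29858452  0.008     ]
a [ 0.40672946 -0.33031766  0.008     ]
b [ 0.40505535 -0.26810987  0.008     ]
c [ 0.46917053 -0.26472506  0.008     ]
d [ 0.47091688 -0.33016347  0.008     ]
turq [ 0.42799727 -0.21739061  0.008     ]
washer [ 0.59852712 -0.30540345  0.008     ]
(array([ 0.43663131, -0.29921059,  0.00298315]), [np.float64(1.9298695220300972), np.float64(2.5782257053483604), np.float64(1.5314852587867085)])
(array([ 0.59891999, -0.30653699,  0.00370393]), [np.float64(2.3914184785112944), np.float64(2.9391005603902345), np.float64(1.4363165594243614)])
pos [ 0.4356 -0.2992  0.2003] psi 1.57 -> shift [  1.8 170.3   0.4] roll -0.0 t 2.875 F [ 0.3  0.2 -0.3]
```

```bash
python3 -m jog '[2,170,0.5,0, 2,170,0.5,0, 2,170,0.5,0, 2,180,0.5,0, 2,190,0.5,0, 2,194,0.5,0, 2,194,0.5,0, 2,194,0.5,0]'
python3 - <<'E'
from h import *
go(.4374,-.2986,0,1.6); snap('wrist','w3.png'); snap('scene','s3.png'); crop('s3.png',120,130,130,110,6,'s3c.png')
E
```

```text
time: 3.88
tcp_pos: [0.4381, -0.301, 0.0075]
ee_rot: [-1.572, -0.021, 0.019]
ft_force: [-0.3, 0.7, -0.2]
width: 0.851
pos [ 0.4381 -0.301   0.0075] psi 1.46 -> shift [-0.6  7.5  2.4] roll -0.1 t 3.875 F [-0.3  0.7 -0.2]
```

View pics/w3.png

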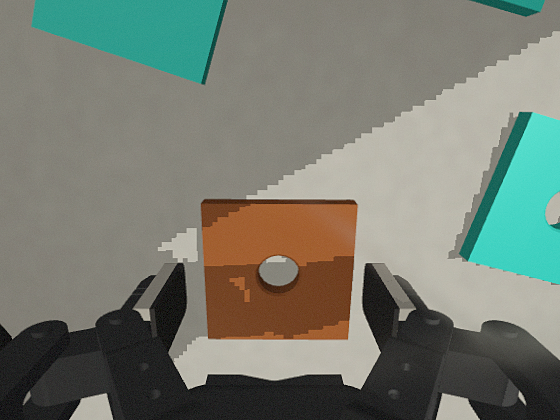

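View pics/s3c.png

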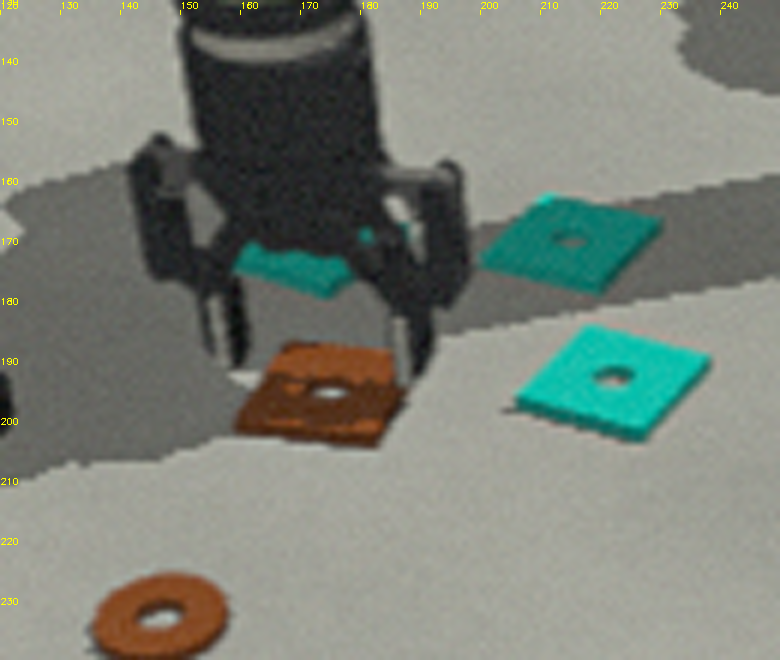

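```bash
python3 -m jog '[0,4,2.4,0, 0,8,2.4,0, 0,10,2.4,0, 0,10,2.4,0]'; python3 -c "
from h import *
go(.4374,-.2986,0,1.6); snap('scene','s4.png'); crop('s4.png',120,150,110,80,7,'s4c.png')
snap('wrist','w4.png')"
```

```text
time: 4.47
tcp_pos: [0.437, -0.2976, -0.0041]
ee_rot: [-1.57, -0.02, 0.02]
ft_force: [0.2, 0.7, 0.9]
width: 0.847
pos [ 0.437  -0.2976 -0.0041] psi 1.46 -> shift [ 0.4 -4.1 -1. ] roll -0.1 t 4.475 F [0.2 0.7 0.9]
```

View pics/s4c.png

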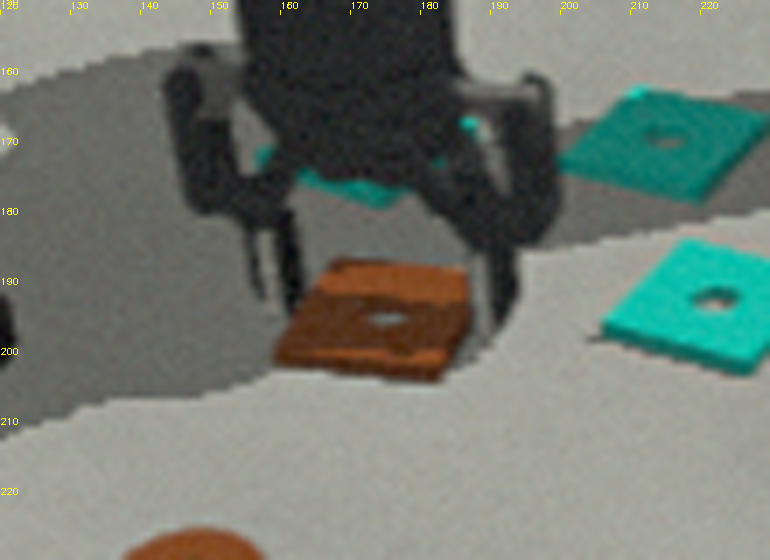

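View pics/w4.png

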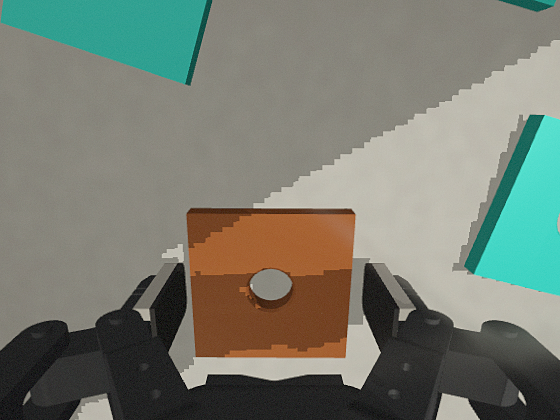

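```bash
python3 -m jog '[0,0,0,0,0,0,0,0,0,0,0,0,0,0,0,0,0,0,0,0,0,0,0,0]' 1; python3 -c "
from h import *
go(.4374,-.2986,0,1.6); snap('scene','s5.png'); crop('s5.png',120,150,110,80,7,'s5c.png')
snap('wrist','w5.png')"
```

```text
time: 5.32
tcp_pos: [0.4378, -0.2984, -0.0029]
ee_rot: [-1.572, -0.021, 0.019]
ft_force: [-0.0, 1.4, 5.3]
width: 0.722
pos [ 0.4378 -0.2984 -0.0029] psi 1.46 -> shift [-0.5 -2.9 -0.2] roll -0.1 t 5.325 F [-0.   1.4  5.3]
```

View pics/s5c.png

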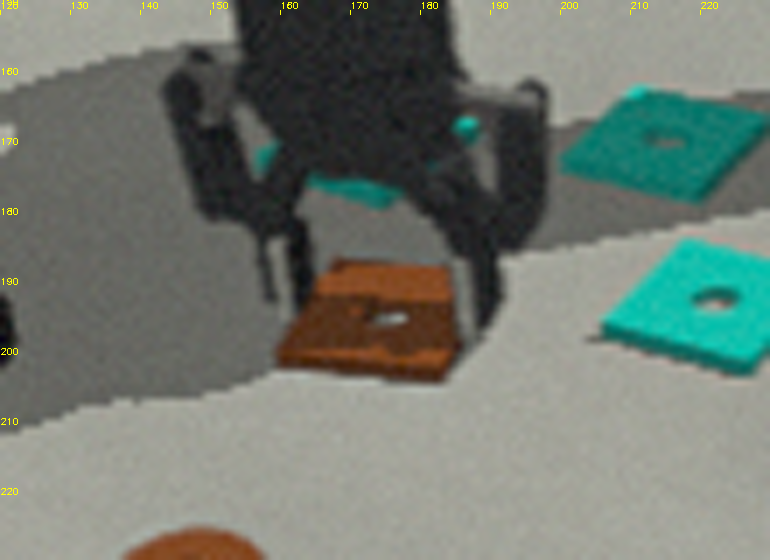

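View pics/w5.png

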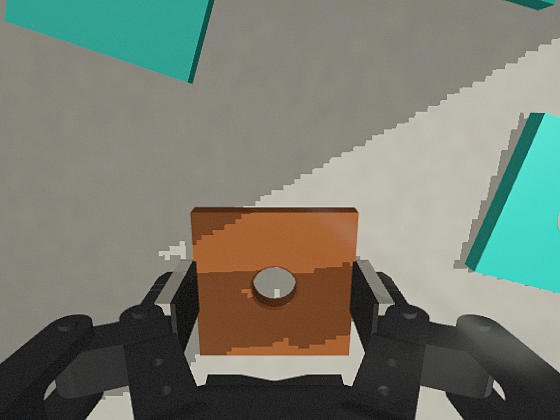

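```bash
python3 -m jog '[0,-10,0,0, 0,-30,0,0, 0,-70,0,0, 0,-120,0,0, 0,-180,0,0, 0,-180,0,0, 0,-180,0,0]'; python3 -c "
from h import *
p=np.load('pics/w5.png.npy');X=atz(ray('wrist',(273.5,285.5),p),.008);print('hole at grasp',X,X[:2]-p[:2])
go(.4905,.0447,.18,11.4); snap('wrist','w6.png')"
```

```text
time: 6.3
tcp_pos: [0.4367, -0.2972, 0.1759]
ee_rot: [-1.57, -0.02, 0.021]
ft_force: [-1.2, -0.3, -1.8]
width: 0.724
hole at grasp [ 0.43764739 -0.29841626  0.008     ] [-2.10276652e-04 -4.06973841e-05]
pos [ 0.4367 -0.2972  0.1759] psi 1.47 -> shift [ 62.5  -3.9 340.5] roll -9.9 t 6.3 F [-1.2 -0.3 -1.8]
```

View pics/w6.png

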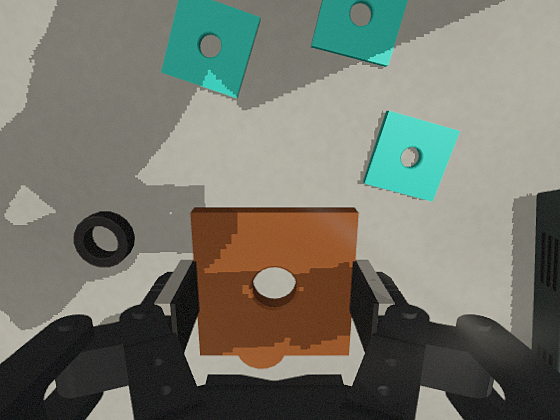

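The plate lifted level, with its hole at (274,284) right on the tool axis. Moving above the stud.

```bash
python3 -m jog '[62.5,-4,340.5,-9.9,62.5,-4,340.5,-9.9,62.5,-4,340.5,-9.9,62.5,-4,340.5,-9.9,62.5,-4,340.5,-9.9,62.5,-4,340.5,-9.9,62.5,-4,340.5,-9.9,62.5,-4,340.5,-9.9]'; python3 -c "
from h import *
go(.4905,.0447,.115,11.4)"
```

```text
time: 7.35
tcp_pos: [0.4898, 0.0438, 0.1785]
ee_rot: [-1.565, -0.153, 0.159]
ft_force: [1.7, 0.7, -0.7]
width: 0.724
pos [0.4898 0.0438 0.1785] psi 11.37 -> shift [ 1.1 63.5  0.7] roll -0.0 t 7.35 F [ 1.7  0.7 -0.7]
```

```bash
python3 -m jog '[0.5,30,0.5,0,0.5,60,0.5,0,0.5,63,0.5,0,0.5,63,0.5,0]'; python3 -c "
from h import *
go(.4905,.0447,.115,11.4); snap('wrist','w7.png'); crop('w7.png',180,190,200,150,4,'w7c.png')"
```

```text
time: 7.85
tcp_pos: [0.4915, 0.0439, 0.1175]
ee_rot: [-1.565, -0.154, 0.155]
ft_force: [-0.2, -0.0, 0.2]
width: 0.723
pos [0.4915 0.0439 0.1175] psi 11.27 -> shift [-0.9  2.5  1. ] roll -0.1 t 7.85 F [-0.2 -0.   0.2]
```

View pics/w7c.png

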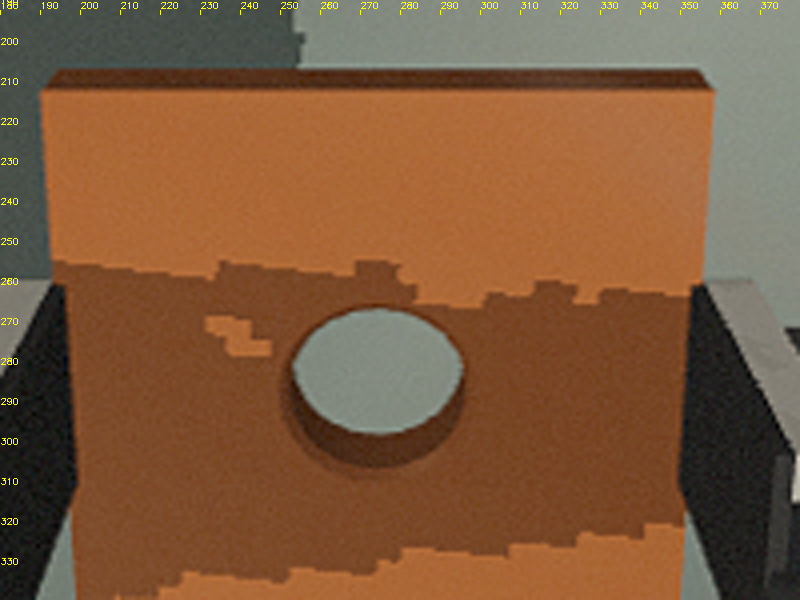

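```bash
cat >> h.py <<'E'
def proj(X,pose):
    p=camera_params('wrist');M=np.array(p['mount']);Rt=R.from_rotvec(pose[3:]).as_matrix()
    c=M[:3,:3].T@(Rt.T@(np.array(X)-pose[:3])-M[:3,3])
    return cv2.projectPoints(c[None],np.zeros(3),np.zeros(3),np.array(p['intrinsics']),np.array(p['dist_coeffs']))[0].ravel()
E
python3 - <<'E'
from h import *
p=np.load('pics/w7.png.npy')
for z in (.04,.08,.106): print(z,proj((.4905,.0447,z),p))
for h in (0,.003,.011): print(h,proj(p[:3]+[0,0,h],p))
E
```

```text
0.04 [275.25839157 218.82891248]
0.08 [275.52732756 241.20011172]
0.106 [275.76795352 261.23202523]
0 [273.55400116 273.90043788]
0.003 [273.54736001 277.02544779]
0.011 [273.52838538 285.95715692]
```

```bash
python3 -m jog '[0,4,0.7,0,0,8,0.7,0,0,12,0.7,0,0,16,0.7,0,0,16,0.7,0]'; python3 -c "
from h import *
go(.4905,.0447,.1,11.4); snap('wrist','w8.png'); crop('w8.png',180,190,200,150,4,'w8c.png')"
```

```text
time: 8.52
tcp_pos: [0.4908, 0.0456, 0.1007]
ee_rot: [-1.565, -0.155, 0.157]
ft_force: [-0.5, 0.2, -1.1]
width: 0.726
pos [0.4908 0.0456 0.1007] psi 11.37 -> shift [-0.5  0.7 -0.8] roll -0.0 t 8.525 F [-0.5  0.2 -1.1]
```

View pics/w8c.png

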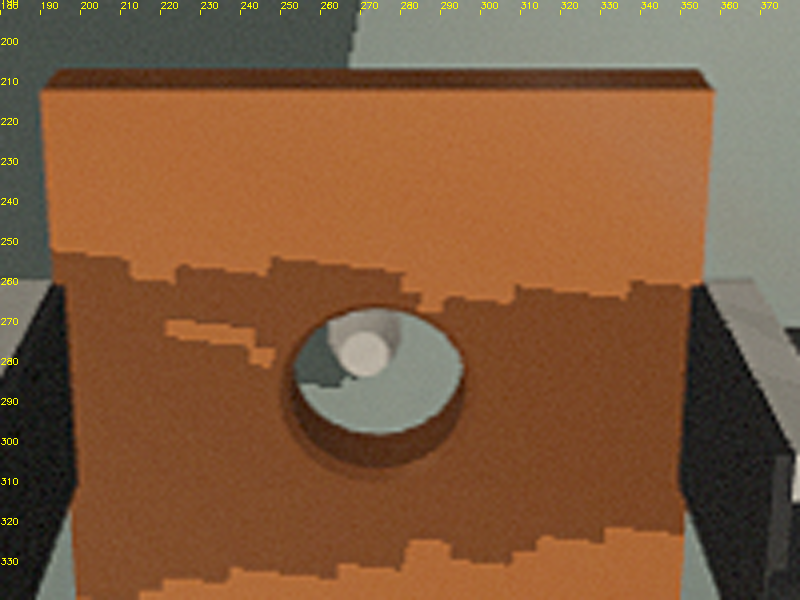

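```bash
python3 -m jog '[0,5,-0.8,0,0,12,-0.8,0,0,20,-0.8,0,0,28,-0.8,0,0,36,-0.8,0,0,44,-0.8,0,0,52,-0.8,0,0,55,-0.8,0,0,57,-0.8,0,0,57,-0.8,0]'; python3 -c "
from h import *
go(.4905,.0447,.0365,11.4)"
```

```text
time: 9.82
tcp_pos: [0.4915, 0.0447, 0.0443]
ee_rot: [-1.565, -0.156, 0.156]
ft_force: [0.8, 0.9, -0.3]
width: 0.721
pos [0.4915 0.0447 0.0443] psi 11.36 -> shift [-1.   7.8  0.2] roll -0.0 t 9.825 F [ 0.8  0.9 -0.3]
```

```bash
python3 -m jog '[0,2,0,0,0,4,0,0,0,5,0,0,0,6,0,0,0,6,0,0]'; python3 -m jog '[0,0.7,0,0,0,0.7,0,0]';python3 -c "
from h import *
go(.4905,.0447,.0365,11.4)"
```

```text
time: 10.45
tcp_pos: [0.4914, 0.0447, 0.0382]
ee_rot: [-1.565, -0.156, 0.156]
ft_force: [0.1, -0.6, -1.3]
width: 0.727
time: 10.7
tcp_pos: [0.4914, 0.0447, 0.0375]
ee_rot: [-1.565, -0.156, 0.156]
ft_force: [0.3, 0.1, -0.4]
width: 0.72
pos [0.4914 0.0447 0.0375] psi 11.36 -> shift [-0.9  1.   0.2] roll -0.0 t 10.7 F [ 0.3  0.1 -0.4]
```

```bash
for i in 1 2; do python3 -m jog '[0,0.5,0,0,0,0.7,0,0]' | grep -E 'pos|force'; done
```

```text
tcp_pos: [0.4915, 0.0447, 0.0371]
ft_force: [-0.0, 0.4, 1.9]
tcp_pos: [0.4915, 0.0447, 0.037]
ft_force: [-3.1, -0.2, 7.9]
```

Contact at TCP z = 0.037, which matches the grasp height plus 40 mm. Releasing now.

```bash
python3 -m jog '[0,0,0,0,0,0,0,0,0,0,0,0,0,0,0,0]' 0.12; python3 -m jog '[0,-10,0,0,0,-40,0,0,0,-90,0,0,0,-145,0,0,0,-193,0,0,0,-193,0,0,0,-193,0,0]'; python3 -c "
from h import *
go(.4905,.0447,.23,11.4); snap('wrist','w9.png');snap('scene','s9.png'); crop('s9.png',240,170,130,110,6,'s9c.png')"
```

```text
time: 11.7
tcp_pos: [0.4913, 0.0447, 0.036]
ee_rot: [-1.565, -0.156, 0.156]
ft_force: [0.1, -0.2, 0.2]
width: 0.878
time: 12.58
tcp_pos: [0.491, 0.0447, 0.2291]
ee_rot: [-1.565, -0.156, 0.156]
ft_force: [-0.9, 0.0, -0.2]
width: 0.886
pos [0.491  0.0447 0.2291] psi 11.36 -> shift [-0.5 -0.9  0.1] roll -0.0 t 12.575 F [-0.9  0.  -0.2]
```

View pics/w9.png

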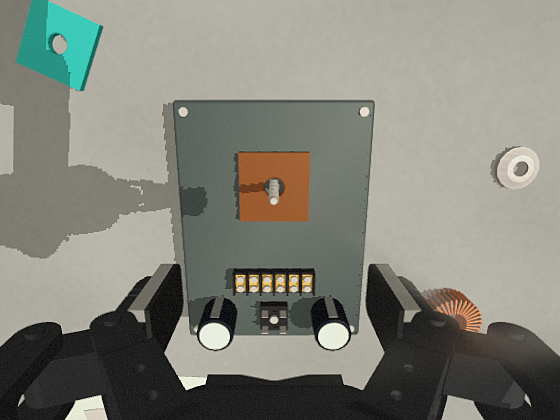

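View pics/s9c.png

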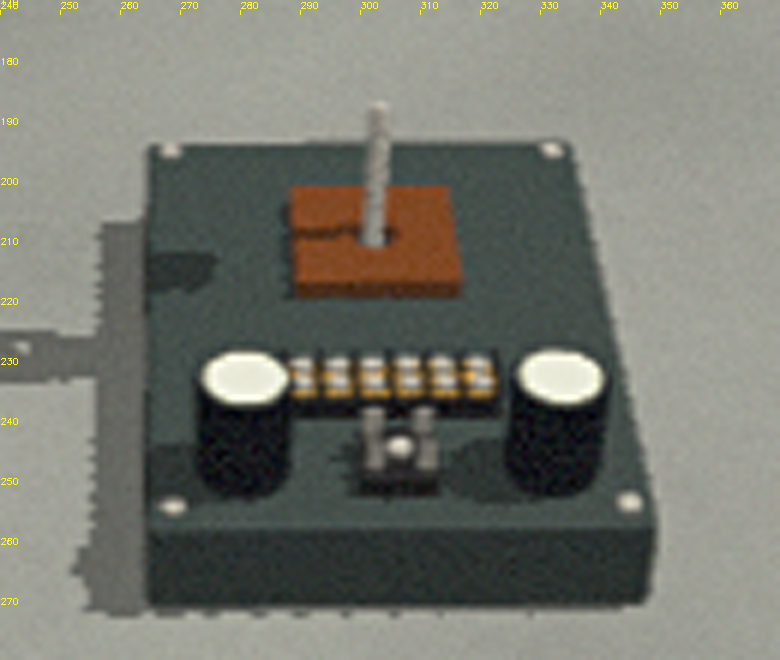

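The plate lies flat and centred on the stud: columns 239–310, stud about (273.5,190). Next the choke.

```bash
python3 -c "
from h import *
go(.607,.269,.23,-40)"
```

```text
pos [0.4901 0.0448 0.2274] psi 11.36 -> shift [158.8  -2.9 196.8] roll 51.4 t 12.675 F [-0.2 -0.5 -0.1]
```

```bash
python3 -m jog '[159,-3,197,51,159,-3,197,51,159,-3,197,51,159,-3,197,51,159,-3,197,51,159,-3,197,51,159,-3,197,51]' 0.08; python3 -c "
from h import *
go(.607,.269,.23,-40); snap('wrist','w10.png')"
```

```text
time: 13.55
tcp_pos: [0.6077, 0.2682, 0.2307]
ee_rot: [-1.504, 0.542, -0.539]
ft_force: [-0.5, 0.2, -0.1]
width: 0.915
pos [0.6077 0.2682 0.2307] psi -39.54 -> shift [-1.   0.7  0.2] roll 0.5 t 13.55 F [-0.5  0.2 -0.1]
```

View pics/w10.png

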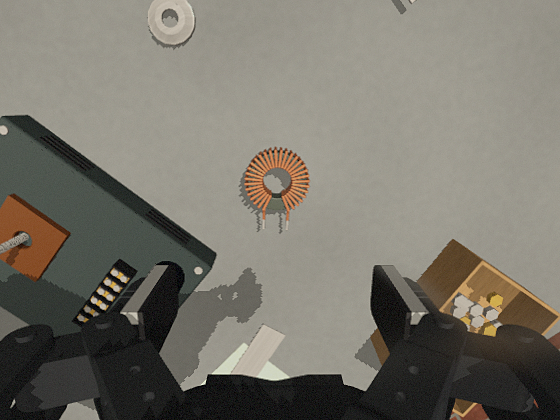

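```bash
python3 -c "
from h import *
crop('w10.png',230,135,95,105,6,'w10c.png')"
```

```text
(no output)
```

View pics/w10c.png

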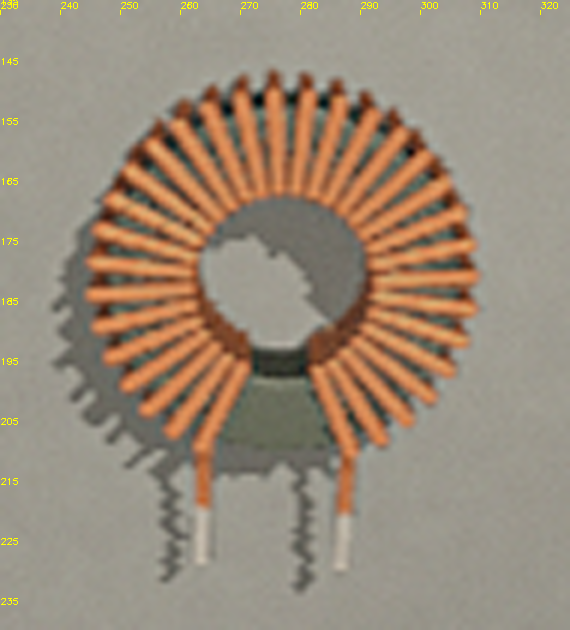

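Run:
```python
from h import *
p=np.load('pics/w10.png.npy')
C=atz(ray('wrist',(277,180.5),p),.027); W=atz(ray('wrist',(275.2,229.3),p),.02); a=atz(ray('wrist',(263.7,228.7),p),.02);b=atz(ray('wrist',(286.8,230),p),.02)
print(C,W,np.linalg.norm((W-C)[:2]),'yaw',np.degrees(np.arctan2(*(W-C)[[1,0]])), np.degrees(np.arctan2(*(b-a)[[1,0]]))-90,np.linalg.norm(a-b))
print(tri(ray('wrist',(277,180.5),p),ray('top',(182,182)),ray('scene',(400,260.3))))
go(C[0],C[1],.06,-42)
```

```text
[0.60842482 0.27050705 0.027     ] [0.64787928 0.23575573 0.02      ] 0.05257668899737254 yaw -41.37345442074988 -42.85358861638402 0.02387694855700996
(array([0.60800628, 0.26943751, 0.02351157]), [np.float64(1.1564053940742598), np.float64(2.8038129580555933), np.float64(2.065721243130094)])
pos [0.6078 0.2681 0.2313] psi -39.59 -> shift [ -0.9 171.3   2.6] roll 2.4 t 13.6 F [ 0.3 -0.5 -0.3]
```

```bash
python3 -m jog '[-1,60,2.5,2.4,-1,110,2.5,2.4,-1,150,2.5,2.4,-1,171,2.5,2.4,-1,171,2.5,2.4,-1,171,2.5,2.4]'; python3 -c "
from h import *
go(.6084,.2705,.002,-42); snap('wrist','w11.png')"
```

```text
time: 14.35
tcp_pos: [0.6111, 0.272, 0.0636]
ee_rot: [-1.491, 0.571, -0.576]
ft_force: [1.1, -0.0, 0.7]
width: 0.923
pos [0.6111 0.272  0.0636] psi -42.04 -> shift [-1.2 61.6 -3.1] roll -0.0 t 14.35 F [ 1.1 -0.   0.7]
```

View pics/w11.png

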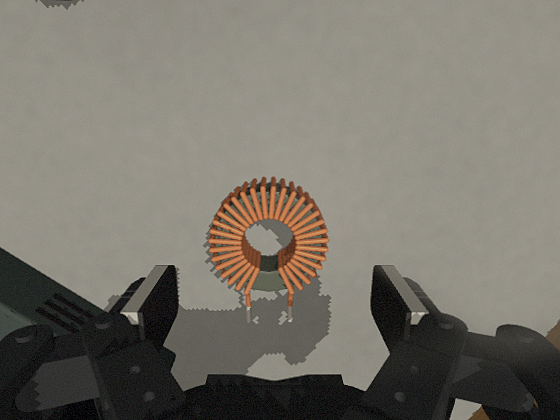

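Run:
```python
from h import *
p=np.load('pics/w11.png.npy')
for px in ((269.5,236),(269.5,239)):
  C=atz(ray('wrist',px,p),.027); print(C)
go(C[0],C[1],.002,-42)
```

```text
[0.60657313 0.27297478 0.027     ]
[0.60782129 0.27184252 0.027     ]
pos [0.6114 0.2722 0.064 ] psi -42.04 -> shift [-2.6 62.  -2.9] roll -0.0 t 14.4 F [-0.1 -0.8  0.2]
```

```bash
python3 -m jog '[-2.5,15,-2.8,0,-2.5,30,-2.8,0,-2.5,45,-2.8,0,-2.5,55,-2.8,0,-2.5,62,-2.8,0,-2.5,62,-2.8,0,-2.5,62,-2.8,0]'; python3 -c "
from h import *
go(.608,.2715,.002,-42); snap('wrist','w12.png')"
```

```text
time: 15.28
tcp_pos: [0.6061, 0.2715, -0.0003]
ee_rot: [-1.493, 0.573, -0.574]
ft_force: [0.3, 0.8, 0.4]
width: 0.924
pos [ 6.061e-01  2.715e-01 -3.000e-04] psi -42.04 -> shift [ 1.4 -2.3  1.3] roll -0.0 t 15.275 F [0.3 0.8 0.4]
```

View pics/w12.png

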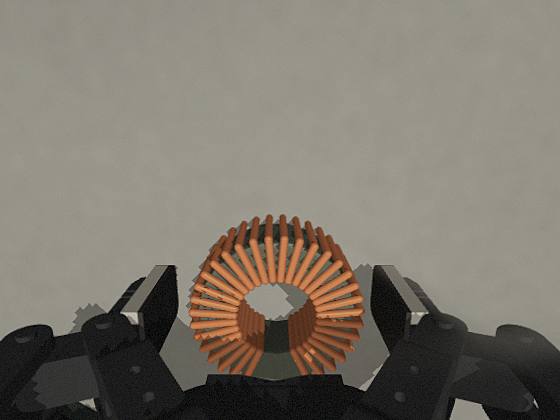

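Run:
```python
from h import *
p=np.load('pics/w12.png.npy')
C=p[:3]+[0,0,.028-p[2]]
Rt=R.from_rotvec(p[3:]).as_matrix()
for d in (-.032,-.014,0,.014): print(d,proj(C+Rt[:,0]*d,p))
```

```text
-0.032 [274.19246123 224.23830856]
-0.014 [274.15815201 273.4563848 ]
0 [274.13322726 309.04723981]
0.014 [274.10973815 342.46099588]
```

```bash
python3 -m jog '[2.5,-2,0.8,0,2.5,-2,0.8,0,2.5,-2,0.8,0]'; python3 -m jog '[0,0,0,0,0,0,0,0,0,0,0,0,0,0,0,0,0,0,0,0,0,0,0,0,0,0,0,0]' 1;python3 -c "
from h import *
go(.608,.2715,.002,-42); snap('wrist','w13.png')"
```

```text
time: 15.7
tcp_pos: [0.6082, 0.2703, 0.0015]
ee_rot: [-1.493, 0.574, -0.574]
ft_force: [0.2, 0.8, 0.6]
width: 0.917
time: 16.58
tcp_pos: [0.6086, 0.2705, 0.002]
ee_rot: [-1.493, 0.573, -0.575]
ft_force: [-0.6, 0.3, 5.8]
width: 0.734
pos [0.6086 0.2705 0.002 ] psi -42.04 -> shift [-1.1  0.   0.3] roll -0.0 t 16.575 F [-0.6  0.3  5.8]
```

View pics/w13.png

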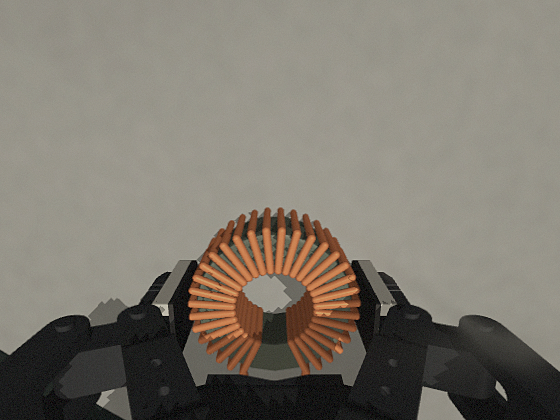

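```bash
python3 -m jog '[0,-5,0,0, 0,-15,0,0, 0,-35,0,0, 0,-75,0,0, 0,-125,0,0, 0,-165,0,0,0,-165,0,0,0,-165,0,0]';python3 -c "
from h import *
go(.4905,.0447,.16,11.4); snap('wrist','w14.png')"
```

```text
time: 17.62
tcp_pos: [0.6072, 0.27, 0.1656]
ee_rot: [-1.494, 0.575, -0.573]
ft_force: [-0.6, -0.2, -2.9]
width: 0.733
pos [0.6072 0.27   0.1656] psi -42.04 -> shift [  64.2    5.8 -245.5] roll -53.4 t 17.625 F [-0.6 -0.2 -2.9]
```

View pics/w14.png

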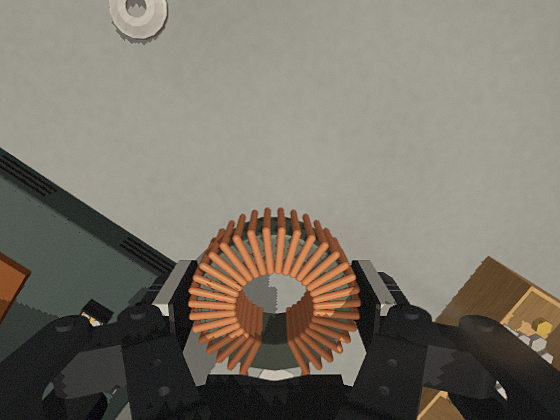

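Choke is held level. Moving it over the stud and turning it into line with the strip.

```bash
python3 -m jog '[64,0,-245.5,-53.4,64,0,-245.5,-53.4,64,0,-245.5,-53.4,64,0,-245.5,-53.4,64,0,-245.5,-53.4,64,0,-245.5,-53.4,64,0,-245.5,-53.4,64,0,-245.5,-53.4,64,0,-245.5,-53.4,64,0,-245.5,-53.4]';python3 -c "
from h import *
go(.4905,.0447,.12,11.4)"
```

```text
time: 18.92
tcp_pos: [0.4913, 0.0455, 0.1661]
ee_rot: [-1.565, -0.156, 0.156]
ft_force: [-0.5, -0.9, -3.2]
width: 0.736
pos [0.4913 0.0455 0.1661] psi 11.39 -> shift [-0.9 46.1 -0.6] roll -0.0 t 18.925 F [-0.5 -0.9 -3.2]
```

```bash
python3 -m jog '[-0.5,20,-0.5,0,-0.5,40,-0.5,0,-0.5,49,-0.5,0,-0.5,49,-0.5,0]';python3 -c "
from h import *
go(.4905,.0447,.11,11.4); snap('wrist','w15.png');crop('w15.png',180,200,190,180,4,'w15c.png')
p=np.load('pics/w15.png.npy');print(proj((.4905,.0447,.106),p))"
```

```text
time: 19.42
tcp_pos: [0.4903, 0.0446, 0.1167]
ee_rot: [-1.565, -0.155, 0.157]
ft_force: [0.3, 0.2, -3.3]
width: 0.737
pos [0.4903 0.0446 0.1167] psi 11.36 -> shift [0.3 6.7 0.1] roll -0.0 t 19.425 F [ 0.3  0.2 -3.3]
[273.69218884 264.20619921]
```

View pics/w15c.png

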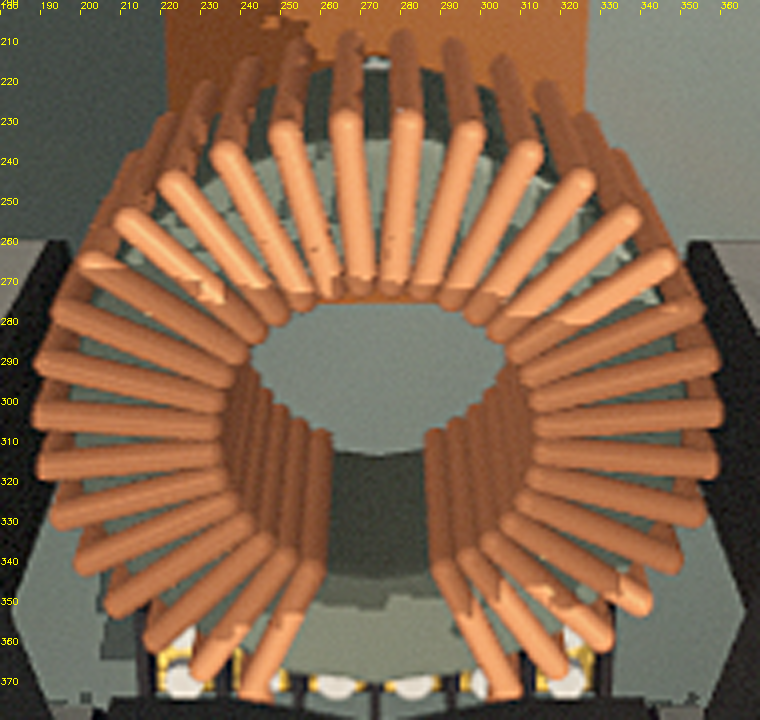

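```bash
python3 -m jog '[0,4,0,0,0,8,0,0,0,12,0,0,0,16,0,0,0,20,0,0,0,20,0,0]';python3 -c "
from h import *
go(.4905,.0447,.11,11.4); snap('wrist','w16.png');crop('w16.png',180,200,190,180,4,'w16c.png')
p=np.load('pics/w16.png.npy');print(proj((.4905,.0447,.106),p))"
```

```text
time: 20.23
tcp_pos: [0.4903, 0.0445, 0.0966]
ee_rot: [-1.565, -0.155, 0.157]
ft_force: [-0.1, 0.2, -2.5]
width: 0.733
pos [0.4903 0.0445 0.0966] psi 11.36 -> shift [  0.2 -13.4   0.2] roll -0.0 t 20.225 F [-0.1  0.2 -2.5]
[273.97868118 284.58334891]
```

View pics/w16c.png

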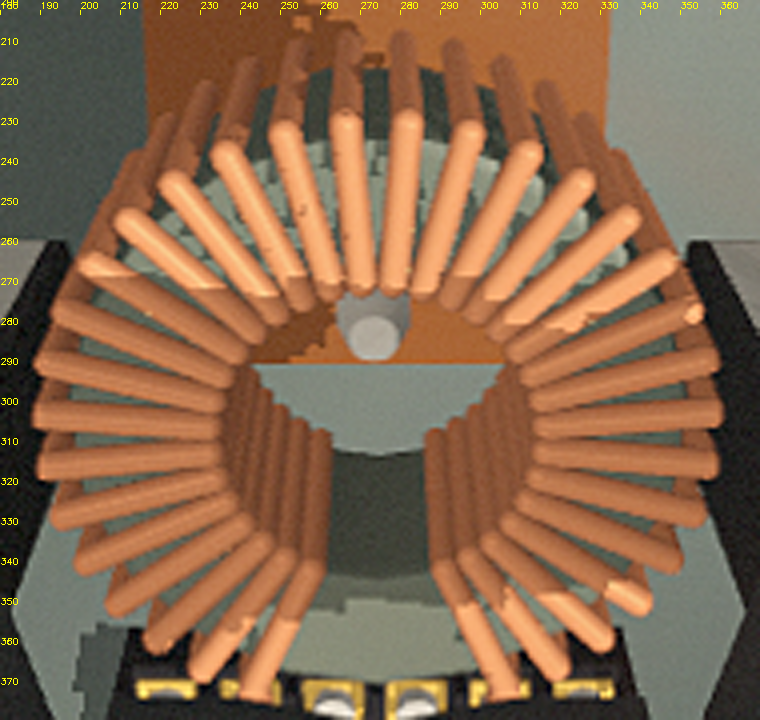

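The stud tip shows inside the choke hole at (273.5,284.5), just as predicted. Continuing down.

```bash
python3 -m jog '[0,7,0,0,0,14,0,0,0,21,0,0,0,28,0,0,0,35,0,0,0,40,0,0,0,42,0,0,0,42,0,0]';python3 -m jog '[0,1,0,0,0,2,0,0,0,2,0,0]'
```

```text
time: 21.28
tcp_pos: [0.4907, 0.0444, 0.0551]
ee_rot: [-1.565, -0.156, 0.156]
ft_force: [0.1, 0.7, -2.1]
width: 0.734
time: 21.65
tcp_pos: [0.4907, 0.0445, 0.0532]
ee_rot: [-1.565, -0.156, 0.156]
ft_force: [0.3, 0.4, -2.6]
width: 0.735
```

```bash
for i in 1 2 3; do python3 -m jog '[0,0.5,0,0,0,0.5,0,0]' | grep -E 'pos|force'; done
```

```text
tcp_pos: [0.4907, 0.0445, 0.0527]
ft_force: [-0.2, -1.0, -3.3]
tcp_pos: [0.4907, 0.0445, 0.0521]
ft_force: [0.2, -0.4, -3.2]
tcp_pos: [0.4907, 0.0444, 0.0516]
ft_force: [-0.7, -0.1, -2.9]
```

```bash
for i in 1 2 3; do python3 -m jog '[0,0.5,0,0,0,0.5,0,0]' | grep -E 'pos|force'; done
```

```text
tcp_pos: [0.4907, 0.0445, 0.0511]
ft_force: [0.3, -0.1, -3.1]
tcp_pos: [0.4907, 0.0445, 0.0506]
ft_force: [-0.8, -0.7, -3.0]
tcp_pos: [0.4907, 0.0445, 0.0501]
ft_force: [0.1, 0.2, -2.0]
```

```bash
for i in 1 2 ; do python3 -m jog '[0,0.4,0,0,0,0.4,0,0]' | grep -E 'pos|force'; done
```

```text
tcp_pos: [0.4908, 0.0445, 0.05]
ft_force: [-1.1, 0.4, 0.3]
tcp_pos: [0.4908, 0.0445, 0.05]
ft_force: [-3.3, -0.1, 5.4]
```

Force went from −3 N to +5 N, so it is seated. Releasing.

```bash
python3 -m jog '[0,0,0,0,0,0,0,0,0,0,0,0,0,0,0,0]' 0.08; python3 -m jog '[0,-10,0,0,0,-40,0,0,0,-90,0,0,0,-145,0,0,0,-180,0,0,0,-180,0,0,0,-180,0,0]'; python3 -c "
from h import *
go(.430,.2885,.23,11.4); snap('wrist','w17.png');snap('scene','s17.png'); crop('s17.png',240,170,130,110,6,'s17c.png')"
```

```text
time: 24.15
tcp_pos: [0.4908, 0.0445, 0.0493]
ee_rot: [-1.565, -0.156, 0.156]
ft_force: [0.3, -0.5, -0.4]
width: 0.918
time: 25.02
tcp_pos: [0.4901, 0.0445, 0.229]
ee_rot: [-1.565, -0.155, 0.156]
ft_force: [-1.0, -0.2, -0.6]
width: 0.919
pos [0.4901 0.0445 0.229 ] psi 11.36 -> shift [-10.9  -1.  251. ] roll -0.0 t 25.025 F [-1.  -0.2 -0.6]
```

View pics/w17.png

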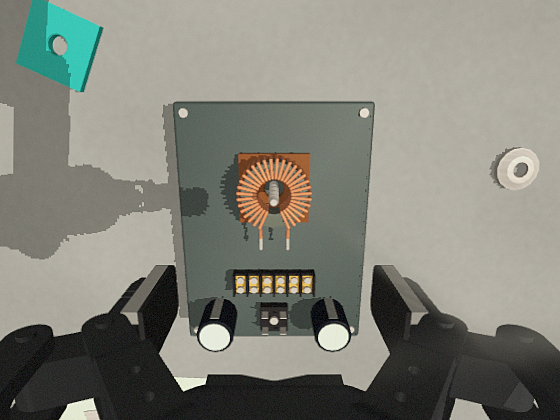

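View pics/s17c.png

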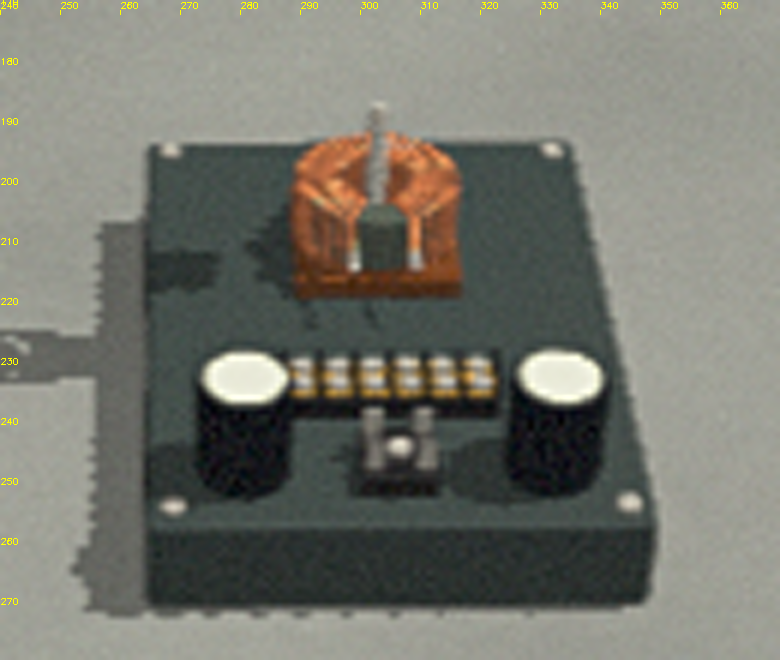

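Choke is centred at (273,193) with its wires pointing to the strip. Next the round washer.

```bash
python3 -c "
from h import *
go(.5985,-.306,.20,0)"
```

```text
pos [0.4895 0.0446 0.2276] psi 11.36 -> shift [  37.9   27.1 -365.2] roll 11.4 t 25.125 F [ 0.5  0.  -0.1]
```

```bash
python3 -m jog '[38,20,-365,11.4,38,20,-365,11.4,38,20,-365,11.4,38,20,-365,11.4,38,20,-365,11.4,38,20,-365,11.4,38,27,-365,11.4,38,27,-365,11.4,38,27,-365,11.4]' 0.2; python3 -c "
from h import *
go(.5985,-.306,.03,0); snap('wrist','w18.png'); crop('w18.png',220,130,110,110,6,'w18c.png')"
```

```text
time: 26.25
tcp_pos: [0.5995, -0.3041, 0.2018]
ee_rot: [-1.569, 0.0, 0.002]
ft_force: [0.0, -0.6, -0.2]
width: 0.801
pos [ 0.5995 -0.3041  0.2018] psi 0.05 -> shift [ -0.8 171.8  -2.1] roll 0.0 t 26.25 F [ 0.  -0.6 -0.2]
```

View pics/w18.png

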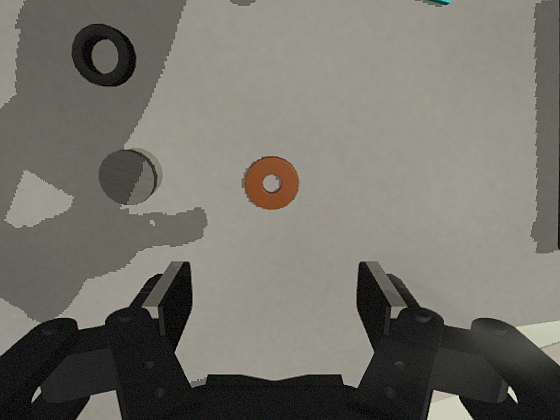

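View pics/w18c.png

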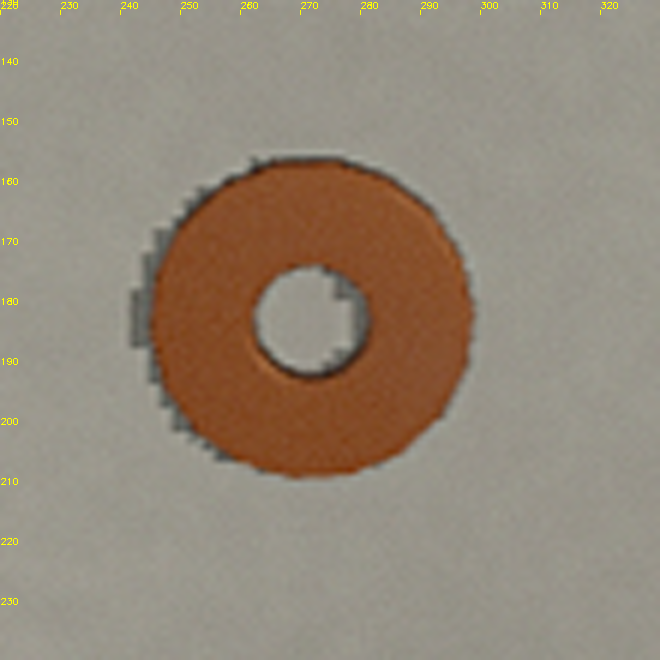

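Run:
```python
from h import *
p=np.load('pics/w18.png.npy')
X=atz(ray('wrist',(272,183),p),.008);print(X,tri(ray('wrist',(272,183),p),ray('top',(401.8,173.8)),ray('scene',(146.8,232.4)))[0]);go(X[0],X[1],.01,0)
```

```text
[ 0.59907117 -0.30558672  0.008     ] [ 0.59860448 -0.30685346  0.00229348]
pos [ 0.5998 -0.3042  0.2024] psi 0.06 -> shift [ -0.7 192.4  -1.5] roll 0.1 t 26.3 F [-0.8  0.2  0.2]
```

```bash
python3 -m jog '[-1,60,-1.5,0,-1,110,-1.5,0,-1,150,-1.5,0,-1,175,-1.5,0,-1,190,-1.5,0,-1,193,-1.5,0,-1,193,-1.5,0,-1,193,-1.5,0]'; python3 -c "
from h import *
go(.599,-.3058,-.001,0); snap('wrist','w19.png')
p=np.load('pics/w19.png.npy')
C=p[:3]+[0,0,.008-p[2]];Rt=R.from_rotvec(p[3:]).as_matrix()
for d in (-.026,-.009,0,.009,.026): print(d,proj(C+Rt[:,0]*d,p))"
```

```text
time: 27.3
tcp_pos: [0.6, -0.3081, 0.0112]
ee_rot: [-1.573, -0.001, -0.002]
ft_force: [0.3, -0.1, -0.5]
width: 0.8
pos [ 0.6    -0.3081  0.0112] psi -0.03 -> shift [-1.  12.2  2.3] roll -0.0 t 27.3 F [ 0.3 -0.1 -0.5]
-0.026 [273.69263113 214.3733291 ]
-0.009 [273.6816322  251.83785859]
0 [273.67613988 270.76776545]
0.009 [273.67086306 289.09949282]
0.026 [273.66144948 322.16775135]
```

View pics/w19.png

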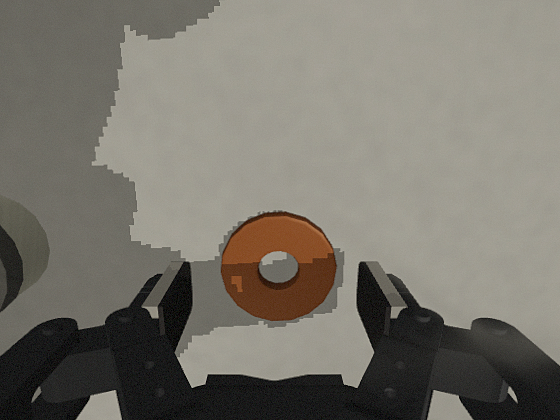

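```bash
python3 -m jog '[-1,6,2.3,0,-1,10,2.3,0,-1,12,2.3,0,-1,12,2.3,0]'; python3 -m jog '[0,0,0,0,0,0,0,0,0,0,0,0,0,0,0,0,0,0,0,0,0,0,0,0,0,0,0,0]' 1;python3 -c "
from h import *
go(.599,-.3058,-.001,0); snap('wrist','w20.png')"
```

```text
time: 27.85
tcp_pos: [0.5976, -0.3049, -0.0031]
ee_rot: [-1.57, 0.001, -0.0]
ft_force: [0.3, -0.3, 0.8]
width: 0.801
time: 28.72
tcp_pos: [0.5986, -0.3056, -0.0017]
ee_rot: [-1.572, -0.001, -0.002]
ft_force: [0.4, -0.3, 6.1]
width: 0.573
pos [ 0.5986 -0.3056 -0.0017] psi -0.04 -> shift [ 0.4 -0.7 -0.2] roll -0.0 t 28.725 F [ 0.4 -0.3  6.1]
```

View pics/w20.png

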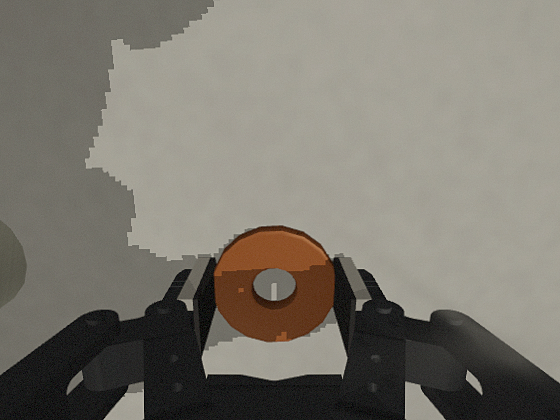

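```bash
python3 -m jog '[0,-10,0,0, 0,-30,0,0, 0,-70,0,0, 0,-120,0,0, 0,-170,0,0,0,-170,0,0,0,-170,0,0]';python3 -c "
from h import *
go(.4905,.0447,.17,11.4); snap('wrist','w21.png')"
```

```text
time: 29.65
tcp_pos: [0.5977, -0.3049, 0.168]
ee_rot: [-1.571, 0.0, -0.001]
ft_force: [-0.1, -0.1, -0.3]
width: 0.57
pos [ 0.5977 -0.3049  0.168 ] psi -0.04 -> shift [-107.4   -2.1  349.5] roll -11.4 t 29.65 F [-0.1 -0.1 -0.3]
```

View pics/w21.png

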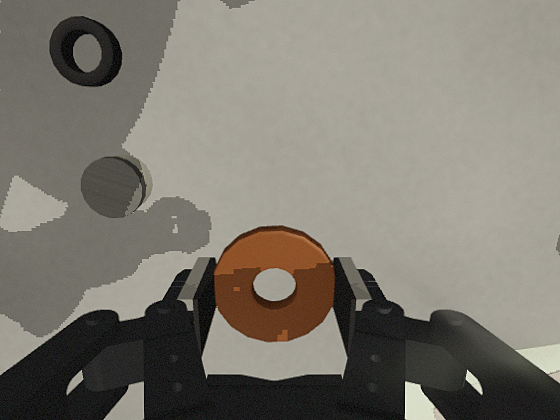

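```bash
python3 -m jog '[-107,-2,349.5,-11.4,-107,-2,349.5,-11.4,-107,-2,349.5,-11.4,-107,-2,349.5,-11.4,-107,-2,349.5,-11.4,-107,-2,349.5,-11.4,-107,-2,349.5,-11.4,-107,-2,349.5,-11.4,-107,-2,349.5,-11.4]';python3 -c "
from h import *
go(.4905,.0447,.115,11.4)"
```

```text
time: 30.82
tcp_pos: [0.4912, 0.0434, 0.1688]
ee_rot: [-1.565, -0.153, 0.155]
ft_force: [-0.1, 0.6, 0.4]
width: 0.573
pos [0.4912 0.0434 0.1688] psi 11.26 -> shift [-0.4 53.8  1.5] roll -0.1 t 30.825 F [-0.1  0.6  0.4]
```

```bash
python3 -m jog '[-0.4,20,1.3,0,-0.4,40,1.3,0,-0.4,54,1.3,0,-0.4,62,1.3,0,-0.4,65,1.3,0,-0.4,65,1.3,0]';python3 -c "
from h import *
go(.4905,.0447,.115,11.4); snap('wrist','w22.png');crop('w22.png',180,200,190,150,4,'w22c.png')
p=np.load('pics/w22.png.npy');print(proj((.4905,.0447,.106),p))"
```

```text
time: 31.58
tcp_pos: [0.4908, 0.0456, 0.1047]
ee_rot: [-1.565, -0.156, 0.155]
ft_force: [-0.8, 0.0, -1.5]
width: 0.569
pos [0.4908 0.0456 0.1047] psi 11.35 -> shift [ -0.5 -10.3  -0.8] roll -0.0 t 31.575 F [-0.8  0.  -1.5]
[271.73422575 274.2263298 ]
```

View pics/w22c.png

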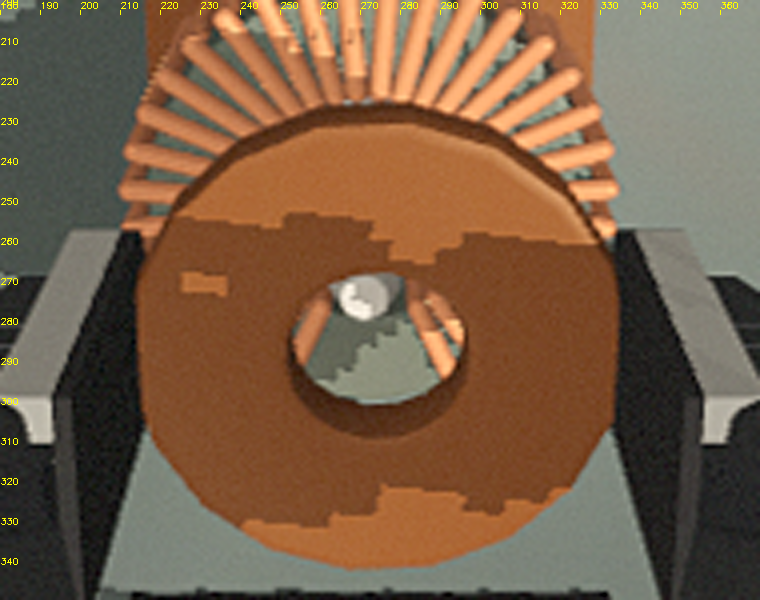

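```bash
python3 -m jog '[0,0,-1,0,0,5,-1,0,0,10,-1,0,0,15,-1,0,0,20,-1,0,0,25,-1,0,0,26,-1,0,0,26,-1,0]';python3 -m jog '[0,1,0,0,0,2,0,0,0,2,0,0]'; for i in 1 2; do python3 -m jog '[0,0.5,0,0,0,0.5,0,0]' | grep -E 'pos|force'; done
```

```text
time: 32.62
tcp_pos: [0.4907, 0.0447, 0.0783]
ee_rot: [-1.565, -0.156, 0.156]
ft_force: [0.7, -0.2, -0.7]
width: 0.569
time: 33.0
tcp_pos: [0.4907, 0.0447, 0.0764]
ee_rot: [-1.565, -0.156, 0.156]
ft_force: [-0.1, 0.1, -1.0]
width: 0.575
tcp_pos: [0.4907, 0.0447, 0.0759]
ft_force: [-0.1, 0.7, -0.1]
tcp_pos: [0.4906, 0.0447, 0.0753]
ft_force: [0.1, 0.5, 0.0]
```

```bash
for i in 1 2 3; do python3 -m jog '[0,0.4,0,0,0,0.4,0,0]' | grep -E 'pos|force'; done
```

```text
tcp_pos: [0.4906, 0.0447, 0.0749]
ft_force: [-0.2, -0.3, -1.0]
tcp_pos: [0.4907, 0.0447, 0.0746]
ft_force: [-0.7, 1.3, -0.1]
tcp_pos: [0.4908, 0.0447, 0.0743]
ft_force: [-0.3, 0.1, 1.4]
```

```bash
for i in 1; do python3 -m jog '[0,0.4,0,0,0,0.4,0,0]' | grep -E 'pos|force'; done
```

```text
tcp_pos: [0.4908, 0.0447, 0.0743]
ft_force: [-2.3, -0.7, 5.5]
```

Seated with 5.5 N of contact. Releasing.

```bash
python3 -m jog '[0,0,0,0,0,0,0,0,0,0,0,0,0,0,0,0]' 0.2; python3 -m jog '[0,-10,0,0,0,-40,0,0,0,-90,0,0,0,-145,0,0,0,-155,0,0,0,-155,0,0,0,-155,0,0]'; python3 -c "
from h import *
go(.430,.2885,.20,11.4); snap('wrist','w23.png');crop('w23.png',160,90,280,210,3,'w23c.png')
snap('scene','s23.png'); crop('s23.png',240,170,130,110,6,'s23c.png')"
```

```text
time: 35.0
tcp_pos: [0.4906, 0.0447, 0.0736]
ee_rot: [-1.565, -0.156, 0.156]
ft_force: [-0.1, -0.4, 0.5]
width: 0.803
time: 35.88
tcp_pos: [0.4893, 0.0448, 0.2269]
ee_rot: [-1.565, -0.153, 0.159]
ft_force: [0.4, -0.2, -0.1]
width: 0.792
pos [0.4893 0.0448 0.2269] psi 11.36 -> shift [-10.   27.2 250.6] roll -0.0 t 35.875 F [ 0.4 -0.2 -0.1]
```

View pics/w23c.png

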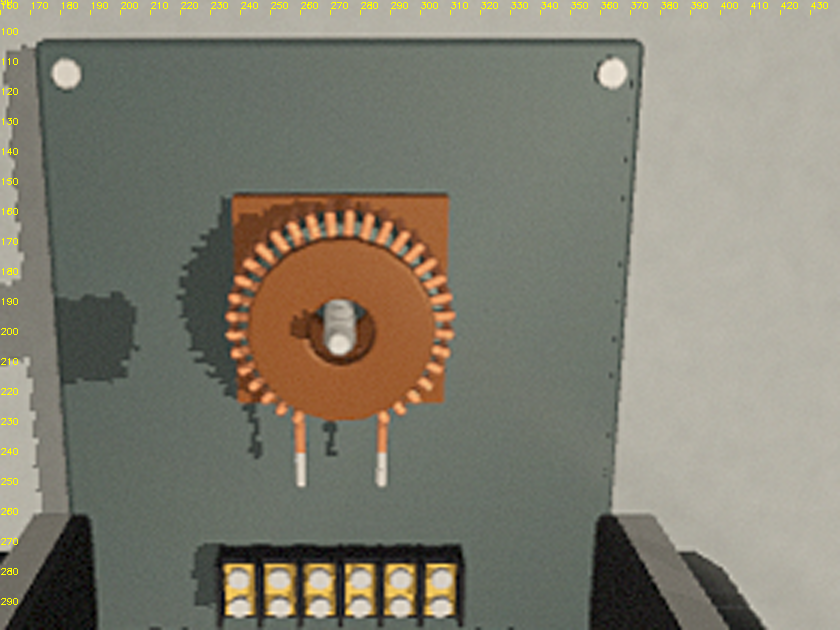

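View pics/s23c.png

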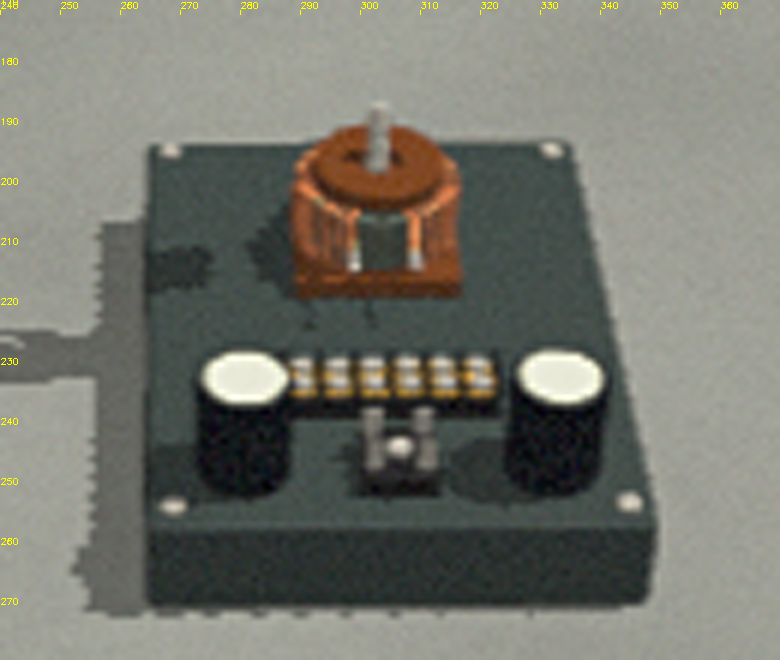

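The round washer is flat and concentric, with the stud in its hole at about (273,200). Last is the clamp washer.

```bash
python3 -m jog '[-10,27,251,0,-10,27,251,0,-10,27,251,0,-10,27,251,0,-10,27,251,0,-10,27,251,0,-10,27,251,0]' 0.3; python3 -c "
from h import *
snap('wrist','w24.png'); crop('w24.png',220,130,110,110,6,'w24c.png')
go(.430,.2885,.2,11.4)"
```

```text
time: 36.85
tcp_pos: [0.4318, 0.2874, 0.2014]
ee_rot: [-1.566, -0.154, 0.155]
ft_force: [0.7, -0.5, 0.4]
width: 0.7
pos [0.432  0.2874 0.2016] psi 11.23 -> shift [-1.7  1.6  1.5] roll -0.2 t 36.9 F [ 0.5 -0.7 -0.4]
```

View pics/w24.png

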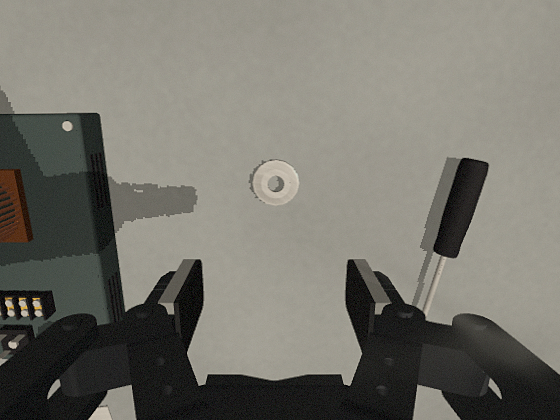

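View pics/w24c.png

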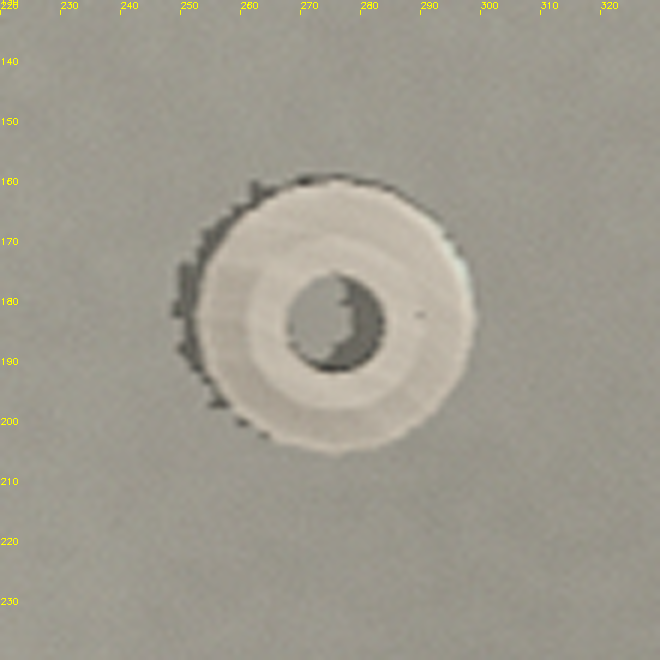

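Run:
```python
from h import *
p=np.load('pics/w24.png.npy')
X=atz(ray('wrist',(276,182.8),p),.006);print(X,atz(ray('wrist',(275.8,183.8),p),.010),tri(ray('wrist',(275.8,183.8),p),ray('top',(177,251)),ray('scene',(403,218.3)))[0]);go(X[0],X[1],.01,11.3)
```

```text
[0.43130768 0.28940626 0.006     ] [0.43148441 0.28922939 0.01      ] [0.43107555 0.28874425 0.00644317]
pos [0.432  0.2874 0.2016] psi 11.23 -> shift [ -0.2 191.6   2.2] roll -0.1 t 36.9 F [ 0.5 -0.7 -0.4]
```

```bash
python3 -m jog '[0,60,2,0,0,110,2,0,0,150,2,0,0,175,2,0,0,190,2,0,0,192,2,0,0,192,2,0,0,192,2,0]'; python3 -c "
from h import *
go(.4314,.2892,-.001,11.3); snap('wrist','w25.png')
p=np.load('pics/w25.png.npy')
Rt=R.from_rotvec(p[3:]).as_matrix()
for z,d in ((.006,-.022),(.01,-.008),(.01,0),(.01,.008),(.006,.022)): print(z,d,proj(p[:3]+[0,0,z-p[2]]+Rt[:,0]*d,p))
crop('w25.png',180,200,190,150,4,'w25c.png')"
```

```text
time: 37.9
tcp_pos: [0.4323, 0.2912, 0.0111]
ee_rot: [-1.564, -0.158, 0.154]
ft_force: [-0.1, 0.7, 0.8]
width: 0.7
pos [0.4323 0.2912 0.0111] psi 11.36 -> shift [-1.3 12.1 -1.8] roll 0.1 t 37.9 F [-0.1  0.7  0.8]
0.006 -0.022 [273.56372825 221.90451662]
0.01 -0.008 [273.55551651 255.77030266]
0.01 0 [273.55242109 272.74820329]
0.01 0.008 [273.54946189 289.24183931]
0.006 0.022 [273.54717684 312.16996628]
```

View pics/w25c.png

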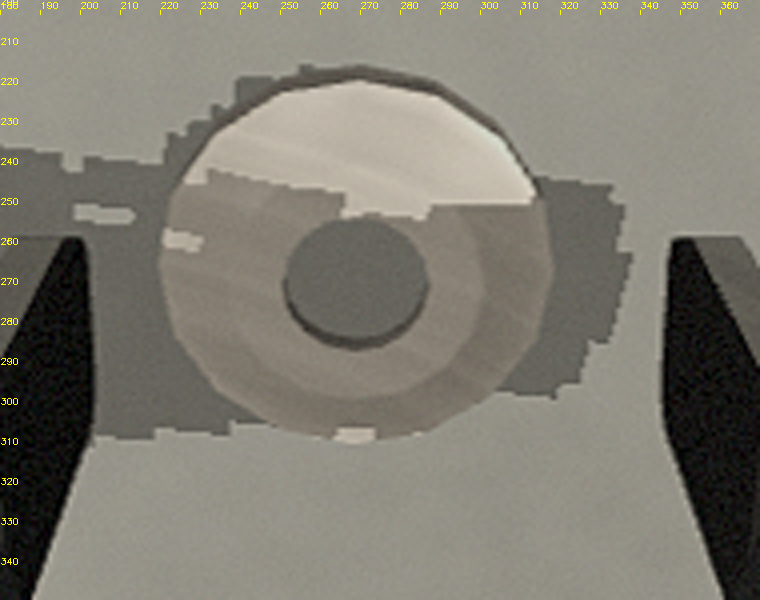

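```bash
python3 -m jog '[-1,6,-2,0,-1,10,-2,0,-1,12,-2,0,-1,12,-2,0]'; python3 -m jog '[0,0,0,0,0,0,0,0,0,0,0,0,0,0,0,0,0,0,0,0,0,0,0,0,0,0,0,0]' 1;python3 -c "
from h import *
go(.4314,.2892,-.001,11.3); snap('wrist','w26.png')
snap('scene','s26.png'); crop('s26.png',350,150,110,100,6,'s26c.png')"
```

```text
time: 38.45
tcp_pos: [0.4302, 0.2885, -0.0026]
ee_rot: [-1.565, -0.155, 0.156]
ft_force: [-1.2, 0.2, 0.1]
width: 0.697
time: 39.33
tcp_pos: [0.4313, 0.289, -0.0013]
ee_rot: [-1.565, -0.157, 0.154]
ft_force: [-0.7, 0.0, 6.1]
width: 0.472
pos [ 0.4313  0.289  -0.0013] psi 11.36 -> shift [ 0.1 -0.3  0.1] roll 0.1 t 39.325 F [-0.7  0.   6.1]
```

View pics/w26.png

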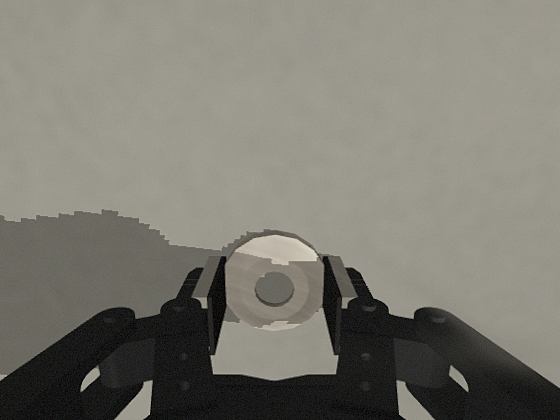

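View pics/s26c.png

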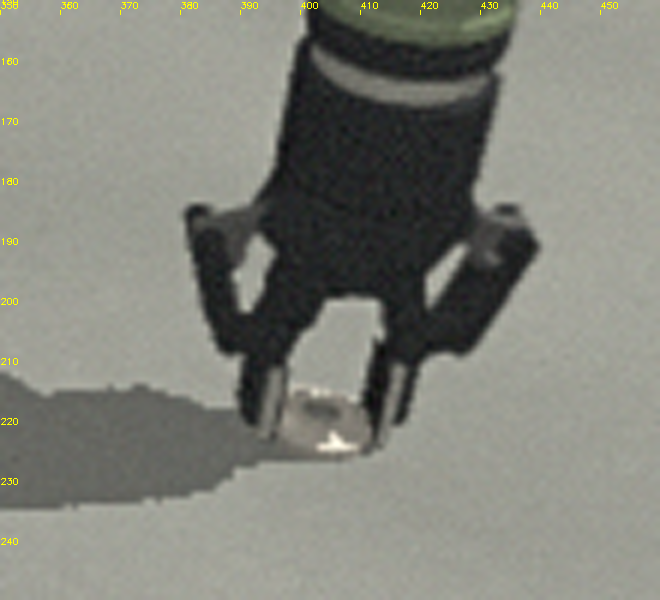

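Gripped by the rim with the dome up. Lifting gently.

```bash
python3 -m jog '[0,-3,0,0, 0,-8,0,0, 0,-20,0,0, 0,-50,0,0, 0,-100,0,0, 0,-150,0,0, 0,-172,0,0,0,-172,0,0,0,-172,0,0]';python3 -c "
from h import *
go(.4905,.0447,.17,11.4); snap('wrist','w27.png');crop('w27.png',180,200,190,150,4,'w27c.png')"
```

```text
time: 40.55
tcp_pos: [0.4295, 0.2881, 0.1687]
ee_rot: [-1.566, -0.154, 0.157]
ft_force: [-1.7, -0.2, -1.3]
width: 0.472
pos [0.4295 0.2881 0.1687] psi 11.36 -> shift [  11.9   -1.2 -250.7] roll -0.0 t 40.55 F [-1.7 -0.2 -1.3]
```

View pics/w27c.png

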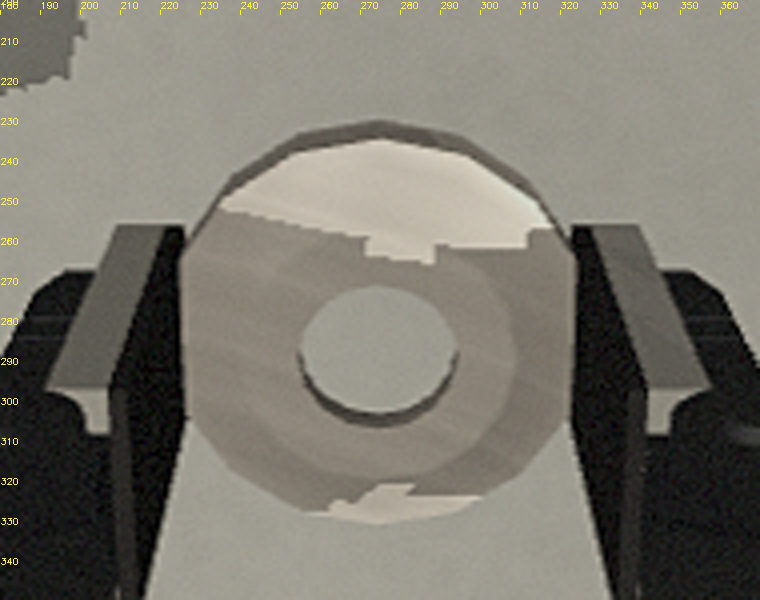

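```bash
python3 -m jog '[12,-1,-251,0,12,-1,-251,0,12,-1,-251,0,12,-1,-251,0,12,-1,-251,0,12,-1,-251,0,12,-1,-251,0]';python3 -m jog '[0,20,0,0,0,40,0,0,0,52,0,0,0,56,0,0,0,56,0,0]'; python3 -c "
from h import *
go(.4905,.0447,.115,11.4); snap('wrist','w28.png');crop('w28.png',180,200,190,150,4,'w28c.png')
p=np.load('pics/w28.png.npy');print(proj((.4905,.0447,.106),p),proj(p[:3]+[0,0,.106-p[2]],p))"
```

```text
time: 41.48
tcp_pos: [0.4907, 0.0463, 0.1699]
ee_rot: [-1.564, -0.156, 0.159]
ft_force: [0.5, 0.2, -0.5]
width: 0.471
time: 42.1
tcp_pos: [0.4918, 0.0453, 0.1149]
ee_rot: [-1.565, -0.156, 0.156]
ft_force: [0.6, 0.5, -0.0]
width: 0.473
pos [0.4918 0.0453 0.1149] psi 11.41 -> shift [-1.4 -0.1 -0.3] roll 0.0 t 42.1 F [ 0.6  0.5 -0. ]
[272.86898647 262.44961943] [273.57167047 265.23344253]
```

View pics/w28c.png

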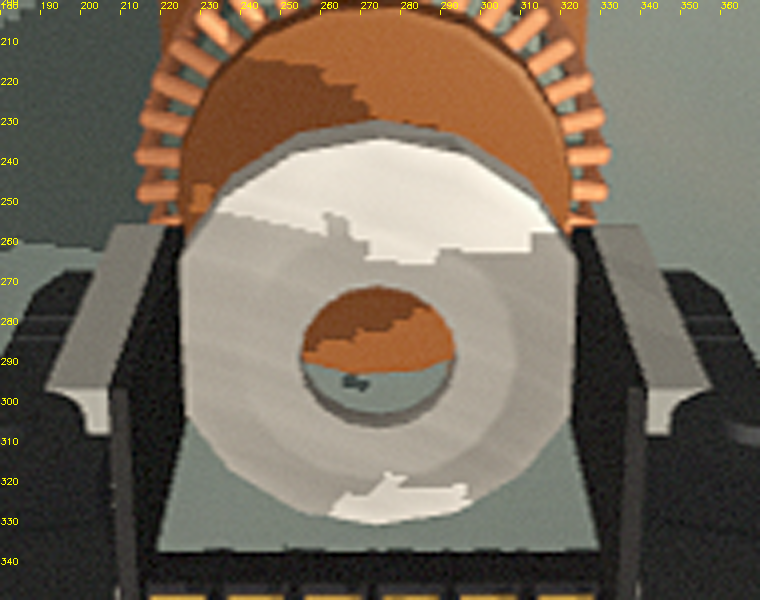

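```bash
python3 -m jog '[-1.2,3,-0.5,0,-1.2,6,-0.5,0,-1.2,9,-0.5,0,-1.2,9,-0.5,0]'; python3 -c "
from h import *
go(.4905,.0447,.1,11.4); snap('wrist','w29.png');crop('w29.png',220,240,110,90,7,'w29c.png')
p=np.load('pics/w29.png.npy');print(proj((.4905,.0447,.106),p),proj(p[:3]+[0,0,.106-p[2]],p))"
```

```text
time: 42.65
tcp_pos: [0.4903, 0.0441, 0.1054]
ee_rot: [-1.565, -0.155, 0.156]
ft_force: [-0.7, 0.2, -0.6]
width: 0.471
pos [0.4903 0.0441 0.1054] psi 11.35 -> shift [0.4 5.4 0.5] roll -0.0 t 42.65 F [-0.7  0.2 -0.6]
[274.72046282 275.23720759] [273.55186059 274.50296219]
```

View pics/w29c.png

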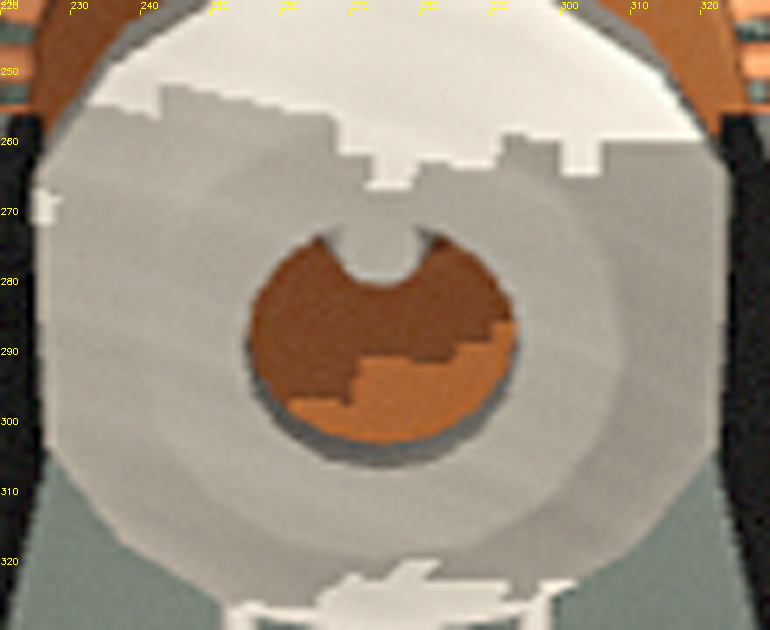

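The stud tip is at (274,275) and the hole centre at column 274.3, so they line up. Going down.

```bash
python3 -m jog '[0,3,0,0,0,6,0,0,0,10,0,0,0,14,0,0,0,18,0,0,0,19,0,0,0,19,0,0]';python3 -m jog '[0,1,0,0,0,1.5,0,0,0,1.5,0,0]'; for i in 1 2 ; do python3 -m jog '[0,0.5,0,0,0,0.5,0,0]' | grep -E 'pos|force'; done
```

```text
time: 43.58
tcp_pos: [0.4905, 0.0442, 0.0867]
ee_rot: [-1.565, -0.156, 0.156]
ft_force: [0.5, 0.4, -0.1]
width: 0.469
time: 43.95
tcp_pos: [0.4906, 0.0442, 0.0853]
ee_rot: [-1.565, -0.156, 0.156]
ft_force: [0.6, 1.0, -1.2]
width: 0.469
tcp_pos: [0.4906, 0.0442, 0.0847]
ft_force: [-0.4, -0.5, -1.3]
tcp_pos: [0.4906, 0.0441, 0.0843]
ft_force: [-0.1, -0.9, -0.9]
```

```bash
for i in 1 2 3 ; do python3 -m jog '[0,0.5,0,0,0,0.5,0,0]' | grep -E 'pos|force'; done
```

```text
tcp_pos: [0.4905, 0.0441, 0.0837]
ft_force: [-0.9, -0.6, -1.0]
tcp_pos: [0.4905, 0.0442, 0.0832]
ft_force: [-1.2, 0.5, -0.8]
tcp_pos: [0.4906, 0.0441, 0.0828]
ft_force: [-0.4, 0.1, 0.4]
```

```bash
for i in 1 2 ; do python3 -m jog '[0,0.3,0,0,0,0.3,0,0]' | grep -E 'pos|force'; done
```

```text
tcp_pos: [0.4906, 0.0442, 0.0827]
ft_force: [-1.2, 0.5, 2.6]
tcp_pos: [0.4906, 0.0442, 0.0827]
ft_force: [-2.1, -0.2, 5.2]
```

```bash
python3 -m jog '[0,0,0,0,0,0,0,0,0,0,0,0,0,0,0,0]' 0.3; python3 -m jog '[0,-10,0,0,0,-40,0,0,0,-90,0,0,0,-140,0,0,0,-150,0,0,0,-150,0,0,0,-150,0,0]'; python3 -c "
from h import *
go(.4905,.0447,.2,11.4)
snap('wrist','w30.png');crop('w30.png',160,90,280,210,3,'w30c.png')
snap('scene','s30.png'); crop('s30.png',240,160,130,110,6,'s30c.png'); snap('top','t30.png'); crop('t30.png',220,150,100,110,6,'t30c.png')"
```

```text
time: 46.2
tcp_pos: [0.4905, 0.0442, 0.082]
ee_rot: [-1.565, -0.156, 0.156]
ft_force: [0.1, 0.2, -0.0]
width: 0.699
time: 47.08
tcp_pos: [0.4892, 0.0443, 0.2303]
ee_rot: [-1.564, -0.153, 0.159]
ft_force: [-0.6, 0.4, -0.7]
width: 0.701
pos [0.4892 0.0443 0.2303] psi 11.36 -> shift [ 1.4 30.3  0.1] roll -0.0 t 47.075 F [-0.6  0.4 -0.7]
```

View pics/w30c.png

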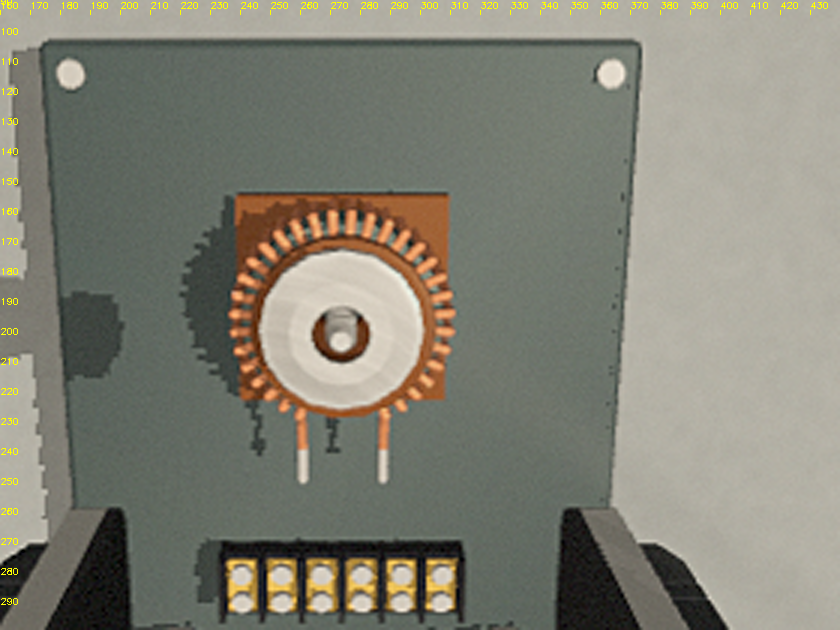

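View pics/s30c.png

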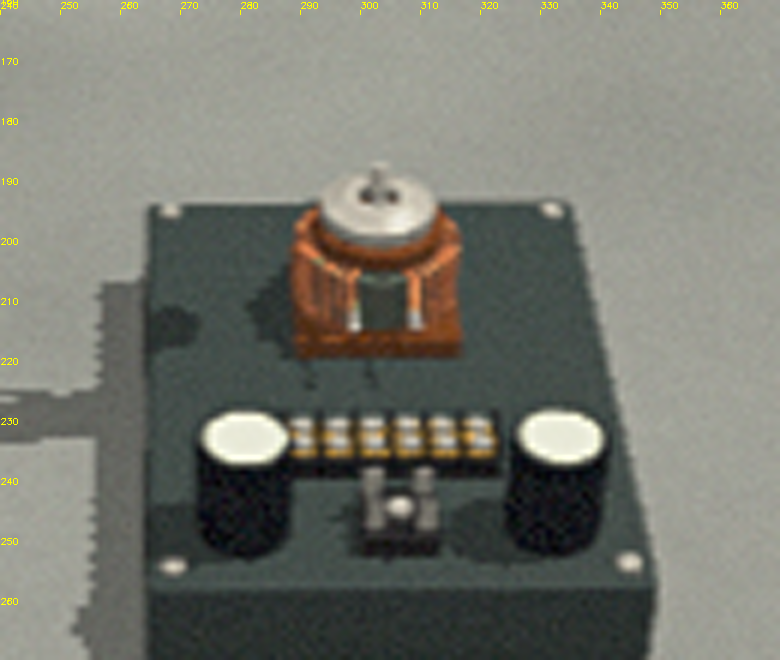

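View pics/s30.png

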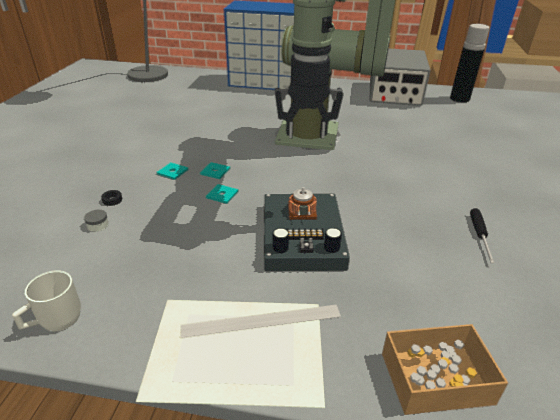

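The stack is complete and concentric: clamp washer hole at (273,201) around the stud, wires pointing to the strip, everything level. The screwdriver, bare core, tin and turquoise plates are in their starting places. Handing in.

```bash
python3 -c "
from plant import hand_in
print(hand_in())"
```

```text
the job is handed in; nothing more can be done
None
```

I stacked the square plate, choke (wire ends towards the terminal strip), round washer and clamp washer (dome up) on the stud, in that order, and handed the job in after about 47 s of the 112 s allowed. The hand-in gives no verdict, so the result rests on my own checks.

- **Seating:** I lowered each part until it touched at about 5–8 N before opening the fingers. The tool height at contact matched each part's pick-up height plus its seated height to about 1 mm, which is also roughly the pose-reading noise.
- **Final pictures:** The wrist and scene views show all four parts flat and concentric on the stud. The gripper is clear above them.
- **Left alone:** The screwdriver, bare core, tin and turquoise plates look unmoved. I judged this by eye in the final scene picture and did not measure it.
- **Disagreement:** Heights found by combining the fixed cameras came out about 2–6 mm too low, for example 34 mm against 40 mm for the deck. I therefore took horizontal positions from the wrist camera at the stated heights, and set the final heights by touch.

No check failed.

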